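# Lower the jar crate on the ratchet lift

## Robot

A 6-joint arm with a two-finger parallel gripper is mounted at the origin on the work surface. World frame = base frame: x ahead of the robot, y to its left, z up, the work surface at z = 0. Lengths are in mm, angles in rad, forces in N, time in s.
With the tool pointing down it reaches from about 275 to 1000 mm from the base axis. Payload 8.4 kg.
Tool frame: the origin (TCP) lies at the very end of the fingers, on their centre line; the grasp point (between the pads) lies 19 mm behind it; z points along the fingers, y is the direction in which the jaws open and shut (so a half turn about z gives the same grasp; the last joint's range is limited). The gripper opens to 85 mm and grips with 20 to 120 N. Pads are 22 mm wide; open, the fingers measure 114 mm over their backs; the gripper's body (76 mm by 85 mm) begins 54 mm behind the grasp point. The pads swing forward as they close: fully open they stand 13 mm farther back than shut.
Start: joints at [-1.271, 0.353, 1.633, -0, 1.155, -0.002], TCP at [185.773, -596.755, 231.281] pointing down, gripper open.
Joint ranges: [-2.63, 2.63], [-0.92, 2.1], [0.06, 2.66], [-1.3, 4.44], [0, 2.69], [-3.02, 3.02]. Speed limits (rad/s): [2.22, 2.22, 2.79, 3.14, 3.14, 3.14].

## Interface

Orientations are given as [roll, pitch, yaw] about the fixed x, y, z axes, in that order (R = Rz(yaw) Ry(pitch) Rx(roll)).
In Python, from rig import r gives the robot as it stands.
- The arm moves only by the tool jog_arm, never from a script. Its argument "increments" is text: rows parted by semicolons, each of 7 numbers parted by spaces: the shift along the tool's x, y, z in cm, then the turn, a rotation vector about the tool's x, y, z in rad, then the opening, from -1 (shut) to 1 (fully open). A call has exactly 8 rows; each row shifts and turns the commanded pose from where the row before left it, along the tool's axes as they then stand; what a row does not reach is not made up. A row lasts 1/10 s, in which the tool goes at most 50 mm and 8.59 degrees, less where a joint would pass 70% of its speed; a pose out of reach is approached as far as the arm can. A call with a gripper value outside its range is refused whole. The fingers move at their own pace and stop on an object; "squeeze" is the grip in N (left out, the last holds). Time passes only in rows, so rows that do not move let the fingers close, or fill a call up. It gives the time, the measured TCP pose, the force and the opening at its end, in the units of the state.
- r.sense(): the state, without advancing time (a new reading comes with each control period).
- r.grab_frame(name): name is "scene" or "top" or "wrist"; returns the picture (400x640x3 uint8, red, green, blue); there is no depth.
- r.camera_info(name): a dict with "K" (3x3 intrinsics, pixels), "dist_coeffs" ([k1, k2, p1, p2, k3] as OpenCV has them; the pictures are not rectified), "rvec" (rotation vector, rad) and "tvec" (3), from world to camera coordinates, as OpenCV has them. Camera axes: x right, y down, z forward; pixel columns grow to the right and rows downward; lengths in mm; the calibration is good to about 2 mm. A picture is of the moment at which its call begins: read the wrist's pose just before it. camera_info takes no time and is no camera call; for the wrist camera it gives the pose at the moment of the call.
- r.sign_off(): hands the job in, once; it reports no verdict.
The state is a dict: "clock": time; "qpos": joint angles; "qvel": joint speeds; "joint_efforts": joint torques, N m; "eef_pos": TCP position; "tcp_rot": TCP orientation; "contact_force": force on the tool from outside, world axes, zero at the start; "wrist_torque": the same for the moment, N m; "opening": opening from 0.0 (shut) to 1.0 (fully open).
Only numpy, scipy, OpenCV 4.12 (cv2) and the standard library are available. Lean on these libraries where they do the work, as an engineer would, in place of code of your own. Each camera call takes 0.05 s, during which the arm holds its last target.

## Task

Lower the crate of culture jars on the bench lift: flick the pawl's throw-over lever fully over to release, wind the crank on just enough for the trapped pawl to spring clear of the ratchet wheel, then keep hold of the crank and ease the drum back slowly until the carriage sits with its weight on the stop collar. Never let the load run down by itself and never force the carriage down onto the collar; leave the pawl off, let go of the crank and leave the other things on the bench where they are.

Things in the scene. Friction and masses are not known exactly. Their poses are not given: they have to be found in the camera images.
- lift: fixed frame of the crate lift: dark steel base plate 190 x 370 mm, aluminium mast 40 mm square, 298 mm high. Origin at bench level on the mast's axis. Its -y side carries gear housing (out to y -46, z 105 to 225), ratchet wheel (68 mm across, y -48 to -56), pawl, lever and crank; its +y side the crate. The crank comes down on its -x side. Offsets below are mm in this frame
- lever_tip (a point): centre of the black roller (14 mm across, y -48 to -70) at the end of the throw-over lever, 58 mm from the pawl pin, which is at x 46, z 205. Pawl set to hold: the tip leans to +x (x 69, z 258). Released: it stands at x 23, z 258. Push it towards -x with about 3 N; it stays where it is left; firm end stops
- lever (a joint): lever angle: 0 = pawl set to hold, 0.8 rad = fully over, pawl set to release. Only a spring ties the pawl to the lever: thrown over under load, the pawl stays trapped under its tooth until the crank takes the load and winds the wheel on 2 to 6 degrees (up to 15 if the hand has some give); then it springs clear by itself
- pawl_tip (a point): inner corner of the pawl's foot, some 43 mm below the pin, at y -52. Engaged, its x in the lift's frame is about 28 mm; sprung clear, about 52 mm (over 40 mm is clear of the wheel)
- crank_grip (a point): middle of the crank handle: black cylinder 26 mm across, 66 mm long, along the lift's y (y -84.5 to -150.5), spinning freely, 80 mm from the shaft axis; crank arm at y -70 to -78. It starts some 20 degrees past the top of its circle, on the +x side. Winding on (crate up) carries it over the top towards +x; lowering, over the top and down on the -x side
- shaft (a point): centre of the handle's circle: the point of the crank shaft's axis (parallel to y, at x 0, z 160) at the handle's middle, y -117.5. The load pulls the handle with 3 to 8 N in the lowering direction. The handle ends 27 degrees above to 17 below the height of the shaft, on the -x side
- carriage: carriage with the white crate (190 x 190 x 69 mm) of four jars, some 1.5 kg, geared to the crank: 25 mm of height per radian. Origin on the mast's axis at the sleeve's underside. It comes to rest 52 to 70 mm over the bench, on the rubber buffer of a black collar clamped to the mast at a height that differs each time and is not measured; the pull at the handle then vanishes
- jar_a: bystander: loose culture jar, 68 mm across, 95 mm high, beyond the end of the crank handle; origin under its centre
- jar_b: bystander: loose culture jar, 68 mm across, 95 mm high, on the +x side of the mast
- jar_c: bystander: empty jar, 68 mm across, 95 mm high, nearest the robot, on its right
- dish: bystander: steel dish, 140 mm across, 28 mm high
- lid: bystander: white jar lid lying on the bench, 68 mm across, 16 mm high
- rest: bystander: steel instrument rest with forceps, 90 x 50 x 48 mm

How it is judged (in metres and radians):
On the way, in this order (a step that is already met when the one before it is completed fails the run):
1. the throw-over lever is flicked over to release (value of joint lever above 0.6 rad), for 0.2 s.
2. the pawl has sprung clear of the ratchet wheel (x of pawl_tip in the frame of lift above 0.04 m), for 0.2 s.
3. the carriage sits on its stop collar (contact force between carriage and anything else above 5 N), for 0.3 s.
At the end, for the whole second after the job is handed in: the carriage is at rest (under 10 mm/s) with at least 5 N of its weight on the stop collar, the lever is over to release (beyond 0.6 rad) and the pawl tip is clear of the wheel (x in the frame of the lift over 40 mm) (value of joint lever above 0.6 rad and x of pawl_tip in the frame of lift above 0.04 m and contact force between carriage and anything else above 5 N and linear speed of carriage below 0.01 m/s); the robot touches nothing.
It fails at once if the load runs down: the carriage moves faster than 80 mm/s (linear speed of carriage above 0.08 m/s).
It fails at once if the carriage is forced down on the collar, or hit, with more than 50 N (contact force between carriage and anything else above 50 N).
It fails at once if a bystander is moved by more than 20 mm (distance of any of jar_a, jar_b, jar_c, dish, lid, rest from where it was at the start of the episode above 0.02 m).
It also fails if it takes over 72 s, if anything falls off the work surface, if the arm or the gripper's body presses on something with over 40 N, if the wrist force passes 120 N, or if a joint passes its speed limit or range.

## Working session

There is one attempt and no reset: what is moved stays moved. The work goes in short steps, Python scripts to look and compute and a tool call to move; the robot and the scene stay as the last step left them, time stands still between calls to the robot, and variables do not carry over. Pictures are saved under pics/ and viewed, and the job is handed in when it is done.

Besides the shell and the picture viewer there is one more tool, called after ">>>" as name(argument=value, ...) on one line, values as JSON. jog_arm: Moves the arm, as the interface text tells. Its arguments: {"type":"object","properties":{"increments":{"type":"string"},"squeeze":{"type":"number"}},"required":["increments"]}

```bash
mkdir -p pics; ls; python3 - <<'E'
from rig import r
import cv2,numpy as np
s=r.sense();print({k:np.round(v,3).tolist() for k,v in s.items()})
for n in ["scene","top","wrist"]:
    im=r.grab_frame(n);cv2.imwrite(f"pics/{n}0.png",im[:,:,::-1])
    c=r.camera_info(n);print(n,{k:np.round(v,3).tolist() for k,v in c.items()})
E
```

```text
pics
{'clock': 0.0, 'qpos': [-1.271, 0.354, 1.634, -0.0, 1.155, -0.002], 'qvel': [-0.001, 0.001, 0.0, -0.001, -0.001, -0.001], 'joint_efforts': [-0.003, -60.526, -34.207, -0.0, 0.01, 0.0], 'eef_pos': [185.65, -596.305, 230.58], 'tcp_rot': [-3.14, -0.0, 0.302], 'contact_force': [0.708, 1.234, 0.097], 'wrist_torque': [0.026, 0.011, 0.012], 'opening': 0.998}
scene {'K': [[428.098, 0.0, 317.922], [0.0, 428.098, 198.884], [0.0, 0.0, 1.0]], 'dist_coeffs': [-0.104, 0.0, 0.0, 0.0, 0.0], 'rvec': [0.687, 2.538, -1.219], 'tvec': [524.804, 21.09, 1188.389]}
top {'K': [[443.531, 0.0, 324.015], [0.0, 443.531, 199.876], [0.0, 0.0, 1.0]], 'dist_coeffs': [-0.04, 0.0, 0.0, 0.0, 0.0], 'rvec': [2.149, -2.181, 0.118], 'tvec': [-100.433, 598.353, 1056.193]}
wrist {'K': [[309.177, 0.0, 317.645], [0.0, 309.177, 197.582], [0.0, 0.0, 1.0]], 'dist_coeffs': [-0.055, 0.0, 0.0, 0.0, 0.0], 'rvec': [-2.33, 1.714, 0.256], 'tvec': [-624.996, -38.228, 377.905]}
```

View pics/scene0.png

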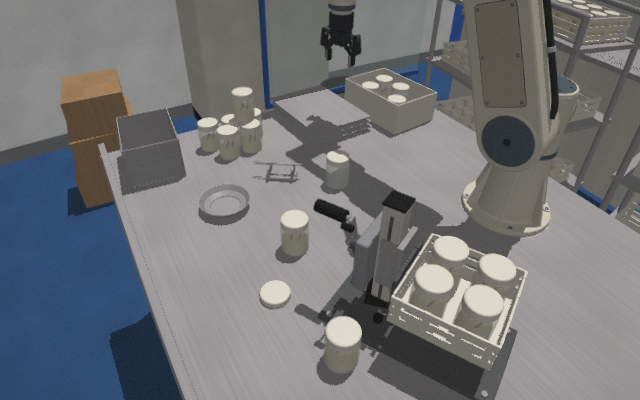

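View pics/top0.png

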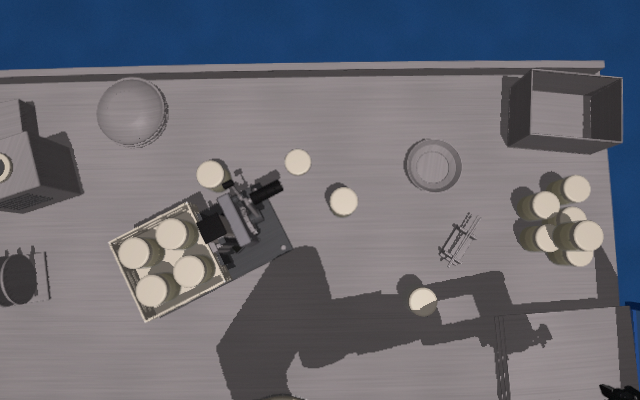

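View pics/wrist0.png

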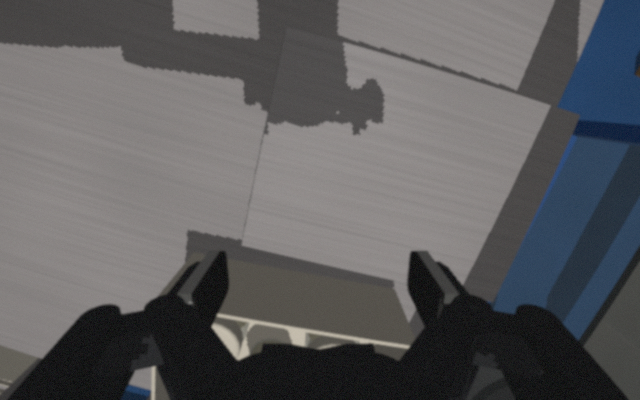

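```bash
cat > h.py <<'E'
import cv2,numpy as np
from rig import r
def cam(n,c=None):
    c=c or r.camera_info(n);return np.array(c["K"]),np.array(c["dist_coeffs"]),np.array(c["rvec"],float),np.array(c["tvec"],float)
def ray(c,uv):
    K,d,rv,tv=c;R=cv2.Rodrigues(rv)[0]
    p=cv2.undistortPoints(np.array([[uv]],float),K,d)[0,0]
    return -R.T@tv, R.T@np.array([p[0],p[1],1])
def onz(c,uv,z):
    o,d=ray(c,uv);return o+d*(z-o[2])/d[2]
def tri(c1,u1,c2,u2):
    o1,d1=ray(c1,u1);o2,d2=ray(c2,u2)
    t=np.linalg.lstsq(np.array([d1,-d2]).T,o2-o1,rcond=None)[0]
    a=o1+t[0]*d1;b=o2+t[1]*d2;return (a+b)/2,np.linalg.norm(a-b)
def proj(c,P):
    K,d,rv,tv=c;return cv2.projectPoints(np.array(P,float).reshape(-1,1,3),rv,tv,K,d)[0][:,0]
E
python3 - <<'E'
from h import *
t=cv2.imread("pics/top0.png");cv2.imwrite("pics/topc.png",cv2.resize(t[140:330,100:360],None,fx=3,fy=3,interpolation=cv2.INTER_CUBIC))
t=cv2.imread("pics/scene0.png");cv2.imwrite("pics/scenec.png",cv2.resize(t[180:340,260:460],None,fx=3.7,fy=3.7,interpolation=cv2.INTER_CUBIC))
c=cam("top")
for uv in [(0,0),(640,0),(211,228),(343,200)]: print(uv,onz(c,uv,95).round())
print(proj(c,[[0,0,0],[0,-500,0]]))
E
```

```text
(0, 0) [1109.  700.   95.]
(640, 0) [1083. -911.   95.]
(211, 228) [529. 152.  95.]
(343, 200) [ 589. -153.   95.]
[[282.40131097 447.79780178]
 [488.64024726 443.40669099]]
```

View pics/topc.png

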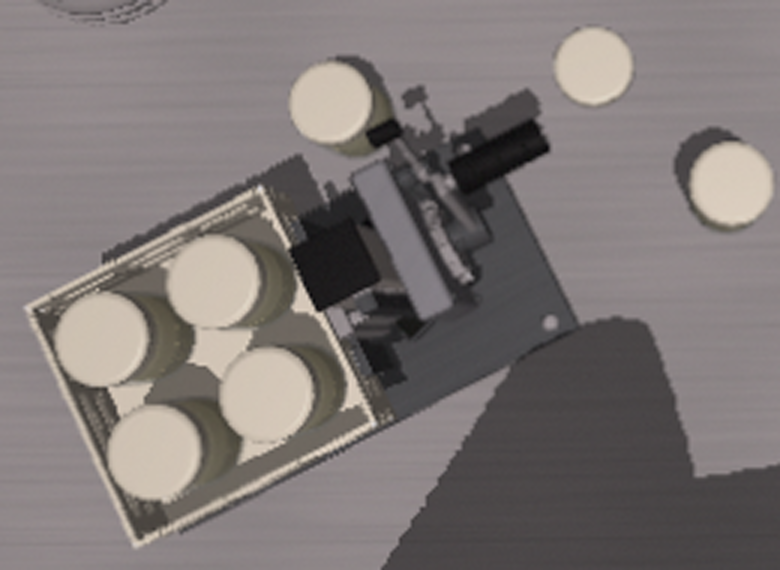

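View pics/scenec.png

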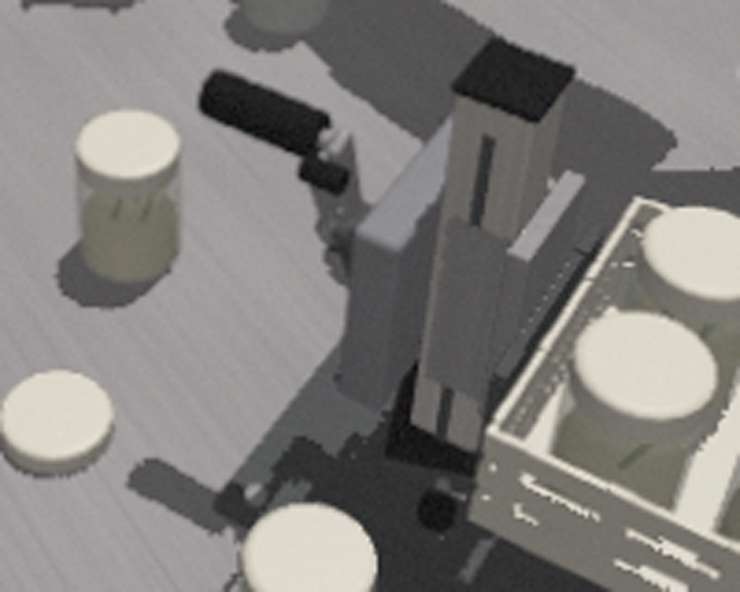

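```bash
python3 - <<'E'
from h import *
T=cam("top");S=cam("scene")
t=cv2.imread("pics/top0.png");s=cv2.imread("pics/scene0.png")
def blobs(im,roi,th,scale):
    x0,y0,x1,y1=roi
    m=(im[y0:y1,x0:x1].max(2)<th).astype(np.uint8)
    n,l,st,ce=cv2.connectedComponentsWithStats(m)
    for i in range(1,n):
        if st[i,4]>15:
            c=cv2.findContours((l==i).astype(np.uint8),0,2)[0][0]
            b=cv2.minAreaRect(c);bp=cv2.boxPoints(b)+[x0,y0]
            print(st[i,4],(ce[i]+[x0,y0]).round(1),bp.round(1).tolist())
print("top");blobs(t,(190,170,290,250),30,1)
print("scene");blobs(s,(300,185,430,270),32,1)
E
```

```text
top
55 [227.7 184.1] [[221.9, 184.1], [230.7, 179.0], [233.6, 184.1], [224.8, 189.1]]
332 [264.6 192.2] [[248.4, 194.0], [276.2, 178.6], [282.3, 189.6], [254.6, 205.0]]
415 [208.8 226.2] [[193.6, 217.2], [214.9, 208.1], [226.1, 234.1], [204.8, 243.2]]
36 [230.5 240.2] [[224.6, 241.2], [225.0, 237.9], [236.3, 239.3], [235.9, 242.6]]
26 [236.3 247.6] [[233.0, 246.0], [240.0, 246.0], [240.0, 249.0], [233.0, 249.0]]
scene
200 [330.6 213. ] [[312.7, 209.9], [317.0, 199.0], [348.6, 211.6], [344.2, 222.5]]
38 [393.5 207.5] [[382.6, 204.0], [383.3, 202.3], [405.3, 211.1], [404.7, 212.9]]
41 [347.  228.2] [[340.5, 228.7], [341.8, 224.0], [353.5, 227.1], [352.2, 231.9]]
```

```bash
python3 - <<'E'
from h import *
T=cam("top");S=cam("scene")
for n,a,b in [("mast",(211.7,228.3),(398.9,201)),("roller",(227.7,184.1),(347.,228.2)),("handle",(264.9,192.0),(331,212.7))]:
    p,e=tri(T,a,S,b);print(n,p.round(1),round(e,1))
print("mast298",onz(T,(211.7,228.3),298),onz(S,(398.9,201),298))
# cap corners in top
cs=[(290,245),(352,220),(380,283),(320,310)]
P=[onz(T,(100+x/3,140+y/3),298)[:2] for x,y in cs];P=np.array(P);print(P.round(1),P.mean(0))
for i in range(4):
    d=P[(i+1)%4]-P[i];print(np.linalg.norm(d),np.degrees(np.arctan2(d[1],d[0])))
# crate rim & base plate edges directions (bench)
for a,b,z in [((26,308),(262,188),150),((136,545),(376,424),150),((26,308),(136,545),150),((262,188),(376,424),150),((380,425),(578,325),10),((578,325),(505,180),10)]:
    A=onz(T,(100+a[0]/3,140+a[1]/3),z);B=onz(T,(100+b[0]/3,140+b[1]/3),z);d=(B-A)[:2];print(np.linalg.norm(d),np.degrees(np.arctan2(d[1],d[0])))
# handle
A=onz(T,(105+0,0),0)
E
```

```text
mast [516.8 100.9 295. ] 3.4
roller [605.5  79.7 256.1] 1.8
handle [592.1   9.4 233.4] 0.8
mast298 [517.98372624  99.00978826 298.        ] [518.03029963 104.49048106 298.        ]
[[530.6 127.1]
 [545.5  88.9]
 [506.5  71.2]
 [490.5 108. ]] [518.28203554  98.79185802]
41.07762731762554 -68.69944333144484
42.861396875037066 -155.63812953202958
40.17430099217785 113.53513294311395
44.48356450320548 25.455323894146925
192.45317106969082 -63.6186552052681
191.59589534582287 -64.01421089450419
190.24744486956865 -153.3243475335737
191.56768927397448 -153.58414442611553
181.83631284159281 -64.03508667903706
135.51870344385514 26.36730005361377
```

```bash
cat >> h.py <<'E'
from scipy.spatial.transform import Rotation as Ro
YAW=np.radians(26);ORG=np.array([517.,102.,0])
RL=Ro.from_euler('z',YAW).as_matrix()
def L2W(p): return ORG+RL@np.array(p,float)
def W2L(p): return RL.T@(np.array(p,float)-ORG)
def rows(p0,yaw0,wps,g=-1.0):
    # wps: list of (pos,yaw); tool down; simulate with rounding
    p=np.array(p0,float);y=yaw0;out=[]
    for q,yy in wps:
        R=Ro.from_euler('xyz',[np.pi,0,y]).as_matrix()
        d=np.round(R.T@(np.array(q)-p)/10,1);w=round(-(yy-y),3)
        p=p+R@d*10;y=y-w
        out.append(" ".join(f"{v:g}" for v in d)+f" 0 0 {w:g} {g:g}")
    for i in range(0,len(out),8): print("; ".join(out[i:i+8]))
    print("end",p.round(1),round(y,3))
    return p,y
E
python3 - <<'E'
from h import *
p0=[185.8,-596.8,231.3];y0=.302
tgt=L2W([112,-56,340]);print(tgt)
a0=np.arctan2(p0[1],p0[0]);a1=np.arctan2(tgt[1],tgt[0]);r0=np.hypot(*p0[:2]);r1=np.hypot(*tgt[:2])
w=[]
for i in range(1,25):
    f=i/24;a=a0+(a1-a0)*f;rr=r0+(r1-r0)*f;z=231.3+(340-231.3)*min(1,i/8)
    w.append(([rr*np.cos(a),rr*np.sin(a),z],y0+(np.radians(116)-y0)*f))
rows(p0,y0,w)
E
```

```text
[642.21371741 100.76510185 340.        ]
3.7 -0 -1.4 0 0 -0.072 -1; 3.7 0 -1.3 0 0 -0.072 -1; 3.8 0.1 -1.4 0 0 -0.071 -1; 3.7 0.2 -1.3 0 0 -0.072 -1; 3.7 0.1 -1.4 0 0 -0.072 -1; 3.8 0.3 -1.4 0 0 -0.072 -1; 3.7 0.2 -1.3 0 0 -0.071 -1; 3.7 0.4 -1.4 0 0 -0.072 -1
3.8 0.3 0 0 0 -0.072 -1; 3.7 0.4 0 0 0 -0.072 -1; 3.8 0.5 0 0 0 -0.072 -1; 3.7 0.5 0 0 0 -0.071 -1; 3.8 0.6 0 0 0 -0.072 -1; 3.7 0.6 0 0 0 -0.072 -1; 3.8 0.6 0 0 0 -0.072 -1; 3.7 0.7 0 0 0 -0.071 -1
3.8 0.8 0 0 0 -0.072 -1; 3.7 0.7 0 0 0 -0.072 -1; 3.7 0.9 0 0 0 -0.072 -1; 3.8 0.9 0 0 0 -0.071 -1; 3.7 0.9 0 0 0 -0.072 -1; 3.7 1 0 0 0 -0.072 -1; 3.7 1 0 0 0 -0.072 -1; 3.7 1.1 0 0 0 -0.072 -1
end [642.3 100.7 340.3] 2.025
```

>>> jog_arm(increments="3.7 0 -1.4 0 0 -0.072 -1; 3.7 0 -1.3 0 0 -0.072 -1; 3.8 0.1 -1.4 0 0 -0.071 -1; 3.7 0.2 -1.3 0 0 -0.072 -1; 3.7 0.1 -1.4 0 0 -0.072 -1; 3.8 0.3 -1.4 0 0 -0.072 -1; 3.7 0.2 -1.3 0 0 -0.071 -1; 3.7 0.4 -1.4 0 0 -0.072 -1", squeeze=60)

```text
clock: 0.95
eef_pos: [445.0, -451.2, 340.4]
tcp_rot: [-3.141, -0.0, 0.879]
contact_force: [0.1, -0.3, -0.6]
opening: -0.003
```

>>> jog_arm(increments="3.8 0.3 0 0 0 -0.072 -1; 3.7 0.4 0 0 0 -0.072 -1; 3.8 0.5 0 0 0 -0.072 -1; 3.7 0.5 0 0 0 -0.071 -1; 3.8 0.6 0 0 0 -0.072 -1; 3.7 0.6 0 0 0 -0.072 -1; 3.8 0.6 0 0 0 -0.072 -1; 3.7 0.7 0 0 0 -0.071 -1")

```text
clock: 1.75
eef_pos: [609.7, -200.0, 339.9]
tcp_rot: [-3.141, -0.0, 1.453]
contact_force: [1.4, -1.6, -0.6]
opening: -0.001
```

>>> jog_arm(increments="3.8 0.8 0 0 0 -0.072 -1; 3.7 0.7 0 0 0 -0.072 -1; 3.7 0.9 0 0 0 -0.072 -1; 3.8 0.9 0 0 0 -0.071 -1; 3.7 0.9 0 0 0 -0.072 -1; 3.7 1 0 0 0 -0.072 -1; 3.7 1 0 0 0 -0.072 -1; 3.7 1.1 0 0 0 -0.072 -1")

```text
clock: 2.55
eef_pos: [642.2, 102.2, 339.9]
tcp_rot: [-3.141, -0.0, 2.028]
contact_force: [1.6, -0.7, 0.7]
opening: 0.001
```

```bash
python3 - <<'E'
from h import *
s=r.sense();print({k:np.round(v,3).tolist() for k,v in s.items()});print(W2L(s["eef_pos"]))
c=cam("wrist");im=r.grab_frame("wrist");cv2.imwrite("pics/w1.png",im[:,:,::-1])
# predicted
for n,q in [("roller",[69,-59,258]),("grip",[27,-117.5,235]),("mast",[0,0,298]),("shaft",[0,-117.5,160])]: print(n,proj(c,L2W(q)).round(1))
im=r.grab_frame("scene");cv2.imwrite("pics/s1.png",im[:,:,::-1])
E
```

```text
{'clock': 2.55, 'qpos': [0.155, 0.316, 1.447, 0.0, 1.38, -0.301], 'qvel': [0.594, 0.022, -0.029, -0.0, 0.006, -0.125], 'joint_efforts': [-4.706, -62.416, -37.326, 0.006, 0.131, 0.204], 'eef_pos': [642.188, 102.179, 339.897], 'tcp_rot': [-3.141, -0.0, 2.028], 'contact_force': [1.566, -0.669, 0.697], 'wrist_torque': [-0.039, -0.032, 0.015], 'opening': 0.001}
[112.59717673 -54.71775455 339.89730488]
roller [[261.3 209.9]]
grip [[222.6 262.8]]
mast [[131.  138.1]]
shaft [[218.4 230. ]]
```

View pics/w1.png

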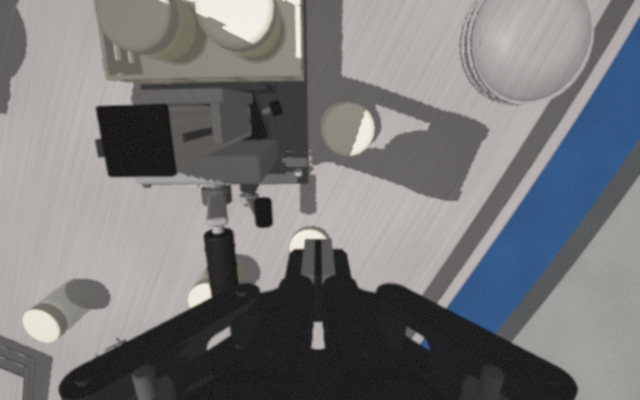

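View pics/s1.png

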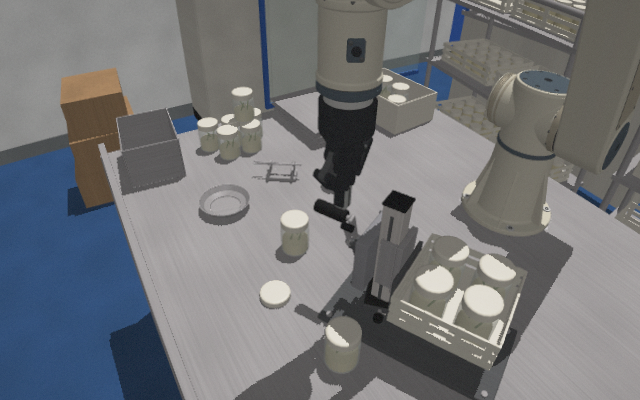

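>>> jog_arm(increments="0.1 0 1.8 0 0 0 -1; 0 0 1.8 0 0 0 -1; 0 0 1.8 0 0 0 -1; 0 0 1.8 0 0 0 -1; 0 0 1.2 0 0 0 -1; 0 0 0.8 0 0 0 -1; 0 0 0 0 0 0 -1; 0 0 0 0 0 0 -1")

```text
clock: 3.45
eef_pos: [642.3, 101.5, 248.8]
tcp_rot: [3.141, 0.0, 2.025]
contact_force: [0.4, -0.2, 0.5]
opening: 0.002
```

```bash
python3 - <<'E'
from h import *
s=r.sense();print(W2L(s["eef_pos"]),s["contact_force"])
c=cam("wrist");im=r.grab_frame("wrist");cv2.imwrite("pics/w2.png",im[:,:,::-1])
for n,q in [("roller",[69,-59,258]),("grip",[27,-117.5,235]),("mast",[0,0,298])]: print(n,proj(c,L2W(q)).round(1))
im=r.grab_frame("scene");cv2.imwrite("pics/s2.png",cv2.resize(im[140:300,250:450,::-1],None,fx=3.7,fy=3.7))
E
```

```text
[112.40237926 -55.41618033 248.80625345] [ 0.35171951 -0.22712221  0.49655251]
roller [[228.9 270.2]]
grip [[180.9 333.4]]
mast [[-22.3 168.5]]
```

View pics/w2.png

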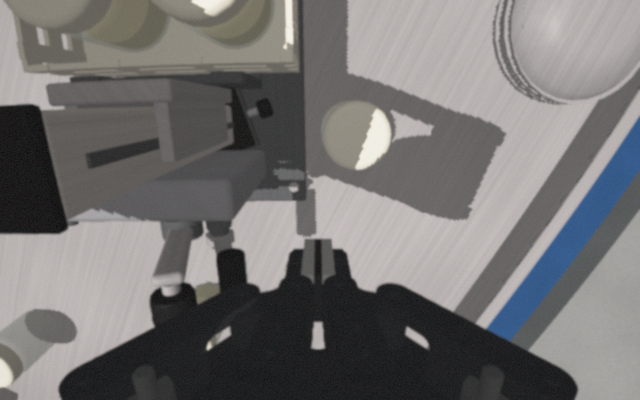

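View pics/s2.png

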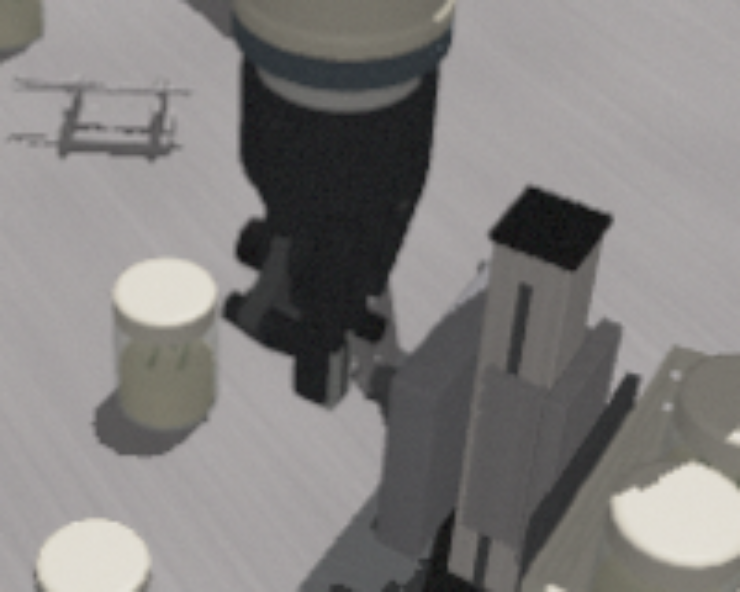

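>>> jog_arm(increments="0 -0.8 0 0 0 0 -1; 0 -0.8 0 0 0 0 -1; 0 -0.7 0 0 0 0 -1; 0 -0.7 0 0 0 0 -1; 0 -0.7 0 0 0 0 -1; 0 -0.7 0 0 0 0 -1; 0 -0.7 0 0 0 0 -1; 0 0 0 0 0 0 -1")

```text
clock: 4.35
eef_pos: [594.7, 78.6, 247.9]
tcp_rot: [-3.14, -0.0, 2.025]
contact_force: [-0.6, 1.3, 0.0]
opening: 0.001
```

```bash
python3 - <<'E'
from h import *
s=r.sense();print(W2L(s["eef_pos"]),RL.T@s["contact_force"])
im=r.grab_frame("wrist");cv2.imwrite("pics/w3.png",im[:,:,::-1])
E
```

```text
[ 59.57180548 -55.11012117 247.94264107] [4.94750771e-02 1.40427246e+00 8.18310091e-04]
```

View pics/w3.png

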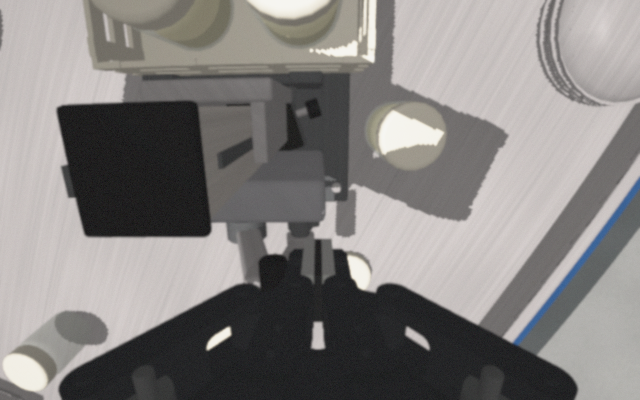

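>>> jog_arm(increments="0 -0.4 0 0 0 0 -1; 0 -0.4 0 0 0 0 -1; 0 -0.3 0 0 0 0 -1; 0 -0.3 0 0 0 0 -1; 0 -0.2 0 0 0 0 -1; 0 0 0 0 0 0 -1; 0 0 0 0 0 0 -1; 0 0 0 0 0 0 -1")

```text
clock: 5.2
eef_pos: [582.0, 72.2, 248.5]
tcp_rot: [3.141, 0.0, 2.025]
contact_force: [3.8, 1.8, 0.0]
opening: -0.0
```

```bash
python3 - <<'E'
from h import *
s=r.sense();print(W2L(s["eef_pos"]),RL.T@s["contact_force"])
c=cam("wrist");im=r.grab_frame("wrist");cv2.imwrite("pics/w4.png",im[:,:,::-1])
print(proj(c,[L2W([23,-59,258]),L2W([23,-48,258]),L2W([23,-59,258])]))
E
```

```text
[ 45.40701074 -55.24884808 248.49209525] [ 4.18051240e+00 -8.33515909e-02  5.15956036e-04]
[[271.86599842 271.1402677 ]
 [270.81219202 250.60352015]
 [271.86599842 271.1402677 ]]
```

View pics/w4.png

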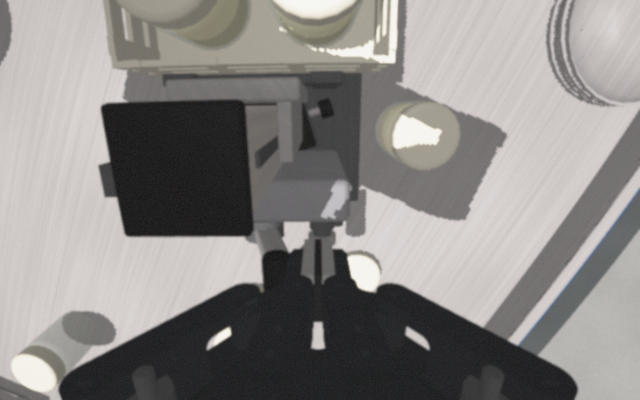

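>>> jog_arm(increments="0 -0.2 0 0 0 0 -1; 0 -0.2 0 0 0 0 -1; 0 -0.2 0 0 0 0 -1; 0 -0.1 0 0 0 0 -1; 0 0 0 0 0 0 -1; 0 0 0 0 0 0 -1; 0 0 0 0 0 0 -1; 0 0 0 0 0 0 -1")

```text
clock: 6.05
eef_pos: [581.1, 71.7, 249.5]
tcp_rot: [3.128, 0.001, 2.025]
contact_force: [23.6, 12.0, -10.8]
opening: -0.001
```

```bash
python3 - <<'E'
from h import *
s=r.sense();print(W2L(s["eef_pos"]),RL.T@s["contact_force"])
E
```

```text
[ 44.34548647 -55.36197669 249.51962459] [ 26.48793524   0.4632725  -10.78357418]
```

>>> jog_arm(increments="0 1.0 0 0 0 0 -1; 0 1.5 0 0 0 0 -1; 0 0 -2.5 0 0 0 -1; 0 0 -3.5 0 0 0 -1; 0 0 -3.5 0 0 0 -1; -2.2 -1.2 0 0 0 0 1; -2.2 -1.2 0 0 0 0 1; -2.2 -1.2 0 0 0 0 1")

```text
clock: 6.85
eef_pos: [593.5, 4.0, 343.2]
tcp_rot: [-3.139, -0.0, 2.025]
contact_force: [0.4, -0.2, -0.6]
opening: 0.505
```

>>> jog_arm(increments="0 0 0 0 0 0 1; 0 0 0 0 0 0 1; 0 0 0 0 0 0 1; 0 0 0 0 0 0 1; 0 0 0 0 0 0 1; 0 0 0 0 0 0 1; 0 0 0 0 0 0 1; 0 0 0 0 0 0 1")

```text
clock: 7.65
eef_pos: [594.6, 5.1, 343.3]
tcp_rot: [-3.142, -0.0, 2.025]
contact_force: [0.2, -0.9, -0.1]
opening: 0.997
```

```bash
python3 - <<'E'
from h import *
s=r.sense();print(W2L(s["eef_pos"]),RL.T@s["contact_force"],s["opening"])
c=cam("wrist");im=r.grab_frame("wrist");cv2.imwrite("pics/w5.png",im[:,:,::-1])
for q in ([23,-59,258],[27.4,-117.5,235],[27.4,-84.5,235],[27.4,-150.5,235],[0,0,298]):print(q,proj(c,L2W(q)).round(1))
im=r.grab_frame("scene");cv2.imwrite("pics/s5.png",cv2.resize(im[140:300,250:450,::-1],None,fx=3.7,fy=3.7))
E
```

```text
[  27.23174546 -121.08738542  343.28922512] [-0.16104157 -0.87458787 -0.05837296] 0.9973254486096923
[23, -59, 258] [[312.4 120.9]]
[27.4, -117.5, 235] [[318.4 190.9]]
[27.4, -84.5, 235] [[318.4 151.7]]
[27.4, -150.5, 235] [[318.3 227.4]]
[0, 0, 298] [[268.6  14.9]]
```

View pics/w5.png

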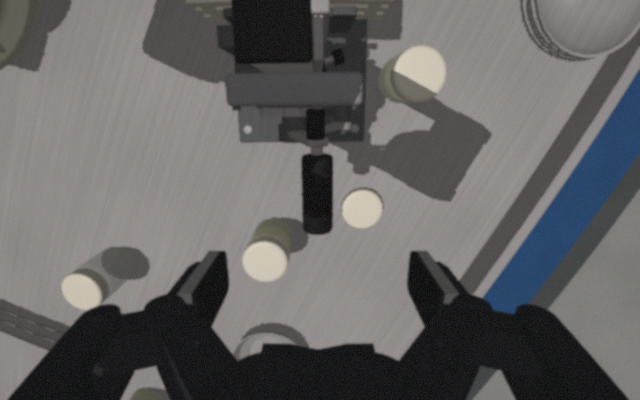

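View pics/s5.png

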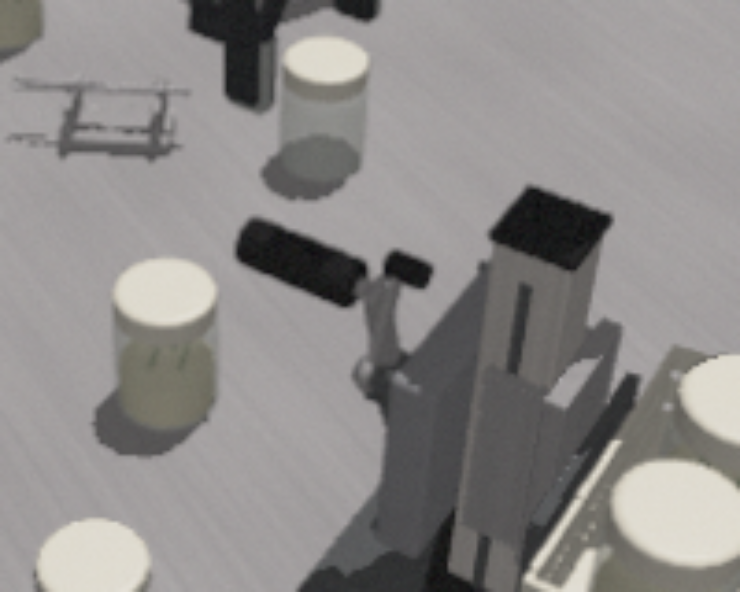

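>>> jog_arm(increments="0 0 2.4 0 0 0 1; 0 0 2.4 0 0 0 1; 0 0 2.4 0 0 0 1; 0 0 2.4 0 0 0 1; 0 0 1.8 0 0 0 1; 0 0 1.4 0 0 0 1; 0 0 0 0 0 0 1; 0 0 0 0 0 0 1")

```text
clock: 8.55
eef_pos: [594.8, 5.0, 215.7]
tcp_rot: [3.141, 0.0, 2.025]
contact_force: [0.8, -0.2, 0.8]
opening: 0.999
```

```bash
python3 - <<'E'
from h import *
s=r.sense();print(W2L(s["eef_pos"]),RL.T@s["contact_force"],s["opening"])
im=r.grab_frame("scene");cv2.imwrite("pics/s6.png",cv2.resize(im[140:300,250:450,::-1],None,fx=3.7,fy=3.7))
E
```

```text
[  27.43414216 -121.33496662  215.70253191] [ 0.65412924 -0.57705563  0.79383202] 0.9993791390905451
```

View pics/s6.png

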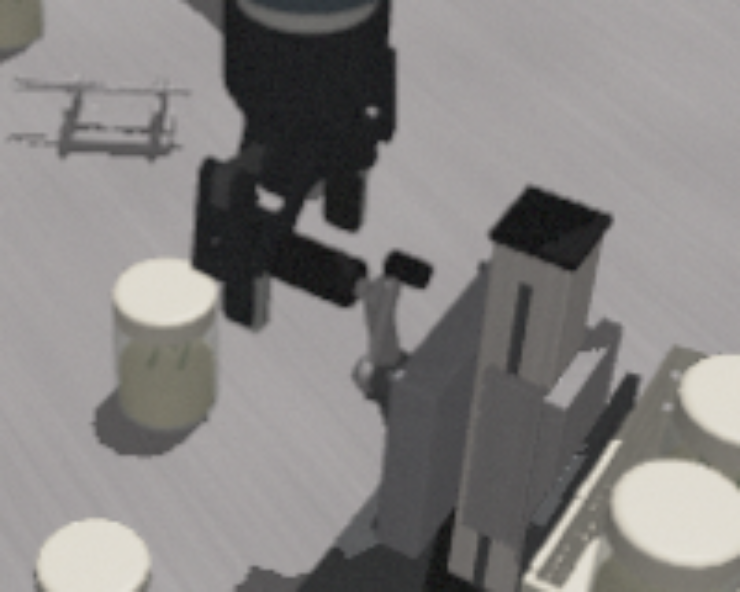

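Fingers straddle the handle. Close.

>>> jog_arm(increments="0 0 0 0 0 0 -1; 0 0 0 0 0 0 -1; 0 0 0 0 0 0 -1; 0 0 0 0 0 0 -1; 0 0 0 0 0 0 -1; 0 0 0 0 0 0 -1; 0 0 0 0 0 0 -1; 0 0 0 0 0 0 -1", squeeze=60)

```text
clock: 9.4
eef_pos: [594.8, 5.0, 215.6]
tcp_rot: [3.141, 0.0, 2.025]
contact_force: [-2.0, 0.3, 5.7]
opening: 0.287
```

```bash
python3 - <<'E'
from h import *
s=r.sense();print(W2L(s["eef_pos"]),RL.T@s["contact_force"],s["opening"],s["wrist_torque"])
im=r.grab_frame("scene");cv2.imwrite("pics/s7.png",cv2.resize(im[140:300,250:450,::-1],None,fx=3.7,fy=3.7))
E
```

```text
[  27.34915161 -121.28794017  215.63913713] [-1.66667348  1.10947018  5.72319982] 0.2865135784924685 [-0.02239386  0.16234811  0.04630962]
```

View pics/s7.png

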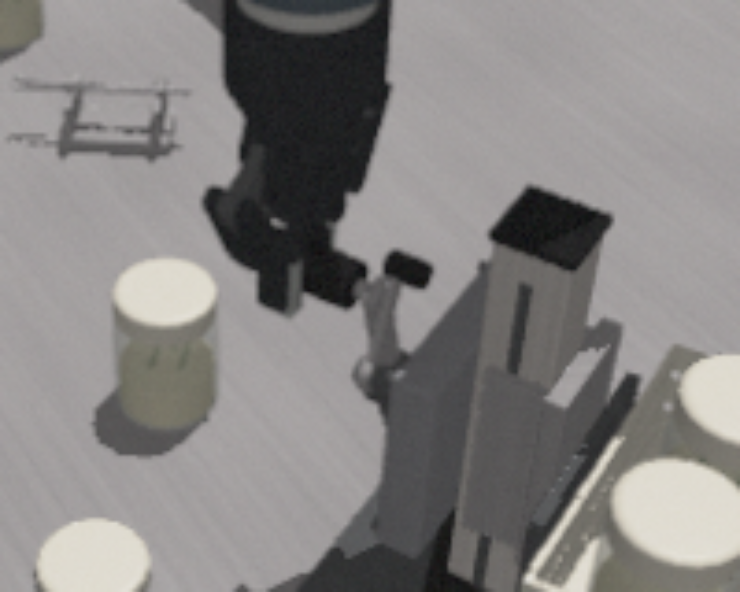

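>>> jog_arm(increments="0 0.13 0.04 0 0 0 -1; 0 0.13 0.05 0 0 0 -1; 0 0.13 0.05 0 0 0 -1; 0 0.13 0.05 0 0 0 -1; 0 0.13 0.05 0 0 0 -1; 0 0.13 0.06 0 0 0 -1; 0 0 0 0 0 0 -1; 0 0 0 0 0 0 -1")

```text
clock: 10.25
eef_pos: [601.8, 8.5, 212.6]
tcp_rot: [3.141, 0.0, 2.025]
contact_force: [-1.1, -0.2, 4.4]
opening: 0.282
```

```bash
python3 - <<'E'
from h import *
s=r.sense();print(W2L(s["eef_pos"]),RL.T@s["contact_force"],s["opening"],s["wrist_torque"])
for n in ("wrist","scene"):
    im=r.grab_frame(n);cv2.imwrite(f"pics/{n}8.png",im[:,:,::-1])
t=cv2.imread("pics/scene8.png");cv2.imwrite("pics/s8.png",cv2.resize(t[190:270,310:410],None,fx=7,fy=7))
E
```

```text
[  35.23306207 -121.20079447  212.55912359] [-1.05785538  0.24908923  4.38775287] 0.2815846323876011 [0.01317536 0.1476107  0.01167695]
```

View pics/wrist8.png

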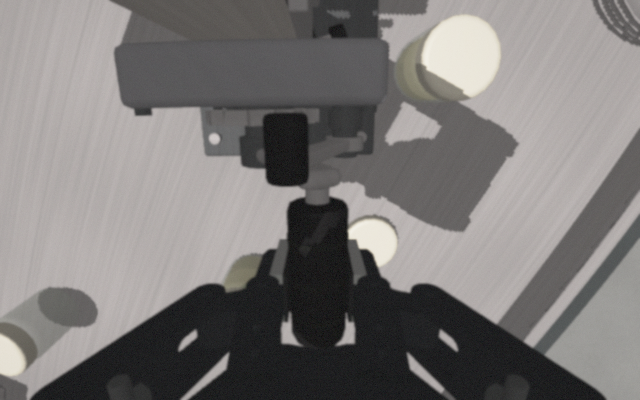

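View pics/s8.png

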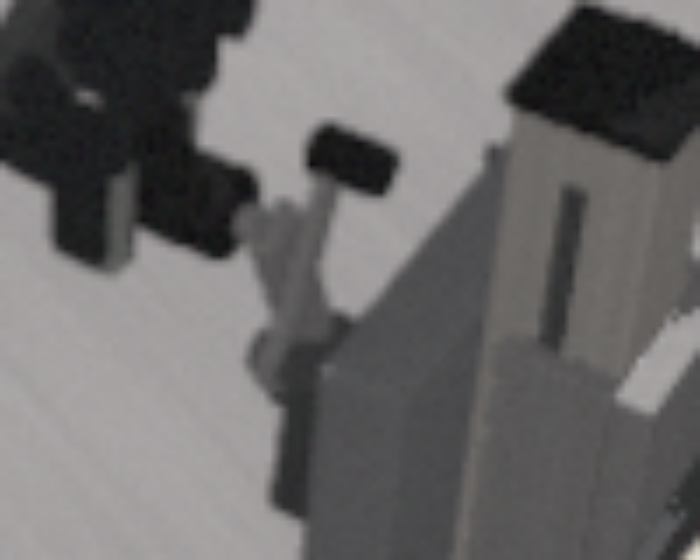

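```bash
python3 - <<'E'
from h import *
c=cam("scene")
ORG[0]+=2
for q in ([28,-52,162],[52,-52,162],[46,-52,205]):print(q,proj(c,L2W(q)).round(1), (proj(c,L2W(q))-[310,190])*7)
im=r.grab_frame("top")
a=cv2.imread("pics/s7.png")
x=cv2.imread("pics/s7.png");cv2.imwrite("pics/s7c.png",cv2.resize(x[185:481,222:592],(700,560)))
E
```

```text
[28, -52, 162] [[357.  254.2]] [[328.79960727 449.66333335]]
[52, -52, 162] [[350.7 261.9]] [[284.68912245 503.55319484]]
[46, -52, 205] [[353.8 243.5]] [[306.83094044 374.75009772]]
```

View pics/s7c.png

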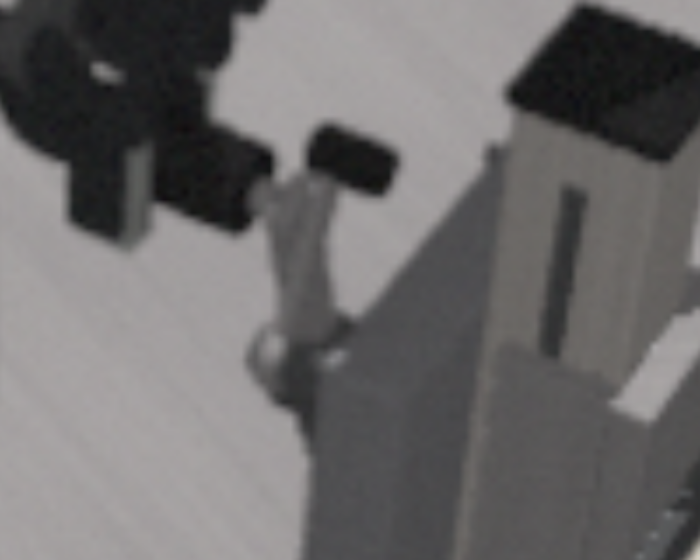

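```bash
python3 - <<'E'
from h import *
c=cam("scene");ORG[0]+=2
t=cv2.imread("pics/scene8.png");x0,y0,f=350,240,8
im=cv2.resize(t[y0:y0+72,x0:x0+90],None,fx=f,fy=f,interpolation=cv2.INTER_CUBIC)
im=np.clip(im.astype(float)*1.8,0,255).astype(np.uint8)
for z in (40,50,60,70,80,90,100,110):
    for x,y,col in ((20,20,(0,255,0)),(20,-20,(0,0,255)),(-20,20,(255,0,0))):
        p=(proj(c,L2W([x,y,z]))[0]-[x0,y0]+.5)*f
        cv2.circle(im,tuple(int(v) for v in p),3,col,-1)
        if y==-20: cv2.putText(im,str(z),(int(p[0])-35,int(p[1])),0,.4,(0,255,255),1)
cv2.imwrite("pics/col.png",im)
E
```

View pics/col.png

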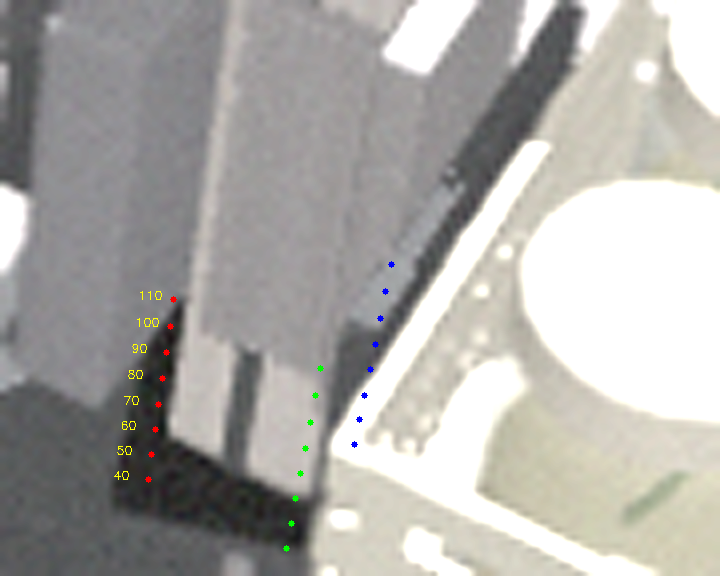

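```bash
cat > arc.py <<'E'
import sys,numpy as np
a0,n,st=float(sys.argv[1]),int(sys.argv[2]),float(sys.argv[3]);R=80
x=z=0;out=[]
for i in range(1,n+1):
    a=np.radians(a0-i*st);A=np.radians(a0)
    tx=R*(np.sin(a)-np.sin(A))/10;tz=-R*(np.cos(a)-np.cos(A))/10
    dx=round(tx-x,2);dz=round(tz-z,2);x+=dx;z+=dz
    out.append(f"0 {dx:g} {dz:g} 0 0 0 -1")
    if i%8==0: print("; ".join(out));out=[]
if out: print("; ".join(out))
E
python3 arc.py 24.5 40 2
```

```text
0 -0.26 -0.11 0 0 0 -1; 0 -0.26 -0.1 0 0 0 -1; 0 -0.26 -0.1 0 0 0 -1; 0 -0.27 -0.08 0 0 0 -1; 0 -0.26 -0.08 0 0 0 -1; 0 -0.28 -0.06 0 0 0 -1; 0 -0.27 -0.06 0 0 0 -1; 0 -0.28 -0.04 0 0 0 -1
0 -0.27 -0.04 0 0 0 -1; 0 -0.28 -0.03 0 0 0 -1; 0 -0.28 -0.01 0 0 0 -1; 0 -0.28 -0.01 0 0 0 -1; 0 -0.28 0 0 0 0 -1; 0 -0.28 0.01 0 0 0 -1; 0 -0.27 0.03 0 0 0 -1; 0 -0.28 0.03 0 0 0 -1
0 -0.28 0.04 0 0 0 -1; 0 -0.27 0.05 0 0 0 -1; 0 -0.28 0.06 0 0 0 -1; 0 -0.27 0.07 0 0 0 -1; 0 -0.26 0.08 0 0 0 -1; 0 -0.27 0.09 0 0 0 -1; 0 -0.26 0.1 0 0 0 -1; 0 -0.26 0.1 0 0 0 -1
0 -0.25 0.12 0 0 0 -1; 0 -0.25 0.12 0 0 0 -1; 0 -0.25 0.14 0 0 0 -1; 0 -0.24 0.14 0 0 0 -1; 0 -0.23 0.15 0 0 0 -1; 0 -0.23 0.16 0 0 0 -1; 0 -0.23 0.16 0 0 0 -1; 0 -0.22 0.18 0 0 0 -1
0 -0.21 0.18 0 0 0 -1; 0 -0.2 0.19 0 0 0 -1; 0 -0.2 0.19 0 0 0 -1; 0 -0.2 0.2 0 0 0 -1; 0 -0.18 0.21 0 0 0 -1; 0 -0.18 0.22 0 0 0 -1; 0 -0.17 0.22 0 0 0 -1; 0 -0.16 0.23 0 0 0 -1
```

>>> jog_arm(increments="0 -0.26 -0.11 0 0 0 -1; 0 -0.26 -0.1 0 0 0 -1; 0 -0.26 -0.1 0 0 0 -1; 0 -0.27 -0.08 0 0 0 -1; 0 -0.26 -0.08 0 0 0 -1; 0 -0.28 -0.06 0 0 0 -1; 0 -0.27 -0.06 0 0 0 -1; 0 -0.28 -0.04 0 0 0 -1")

```text
clock: 11.2
eef_pos: [582.2, -1.3, 218.8]
tcp_rot: [-3.141, 0.0, 2.025]
contact_force: [-1.7, -1.0, 4.9]
opening: 0.289
```

```bash
cat > st.py <<'E'
from h import *
s=r.sense();p=W2L(s["eef_pos"]);f=RL.T@s["contact_force"]
a=np.arctan2(p[0]-2,p[2]-139.7)
t=np.array([-np.cos(a),0,np.sin(a)]);n=np.array([np.sin(a),0,np.cos(a)])
print(s["clock"],p.round(1),"ang",np.degrees(a).round(1),"R",np.hypot(p[0]-2,p[2]-139.7).round(1),"F",f.round(1),"tang(lower+)",(f@t).round(1),"rad(out+)",(f@n).round(1),"tq",np.round(s["wrist_torque"],2),round(s["opening"],3))
E
python3 st.py
```

```text
11.2 [  13.3 -121.4  218.8] ang 8.2 R 80.0 F [-2.  -0.1  4.9] tang(lower+) 2.6 rad(out+) 4.6 tq [-0.2   0.35  0.04] 0.289
```

>>> jog_arm(increments="0 -0.27 -0.04 0 0 0 -1; 0 -0.28 -0.03 0 0 0 -1; 0 -0.28 -0.01 0 0 0 -1; 0 -0.28 -0.01 0 0 0 -1; 0 -0.28 0 0 0 0 -1; 0 -0.28 0.01 0 0 0 -1; 0 -0.27 0.03 0 0 0 -1; 0 -0.28 0.03 0 0 0 -1")

```text
clock: 12.0
eef_pos: [562.1, -11.2, 218.8]
tcp_rot: [-3.141, 0.0, 2.025]
contact_force: [-2.4, -4.0, 3.9]
opening: 0.284
```

```bash
python3 st.py
```

```text
12.0 [  -9.  -121.5  218.8] ang -8.0 R 79.8 F [-3.9 -2.5  3.9] tang(lower+) 3.3 rad(out+) 4.4 tq [-0.66  0.4   0.08] 0.284
```

>>> jog_arm(increments="0 -0.28 0.04 0 0 0 -1; 0 -0.27 0.05 0 0 0 -1; 0 -0.28 0.06 0 0 0 -1; 0 -0.27 0.07 0 0 0 -1; 0 -0.26 0.08 0 0 0 -1; 0 -0.27 0.09 0 0 0 -1; 0 -0.26 0.1 0 0 0 -1; 0 -0.26 0.1 0 0 0 -1")

```text
clock: 12.8
eef_pos: [542.5, -20.9, 212.4]
tcp_rot: [-3.14, 0.001, 2.025]
contact_force: [-1.9, -6.4, 0.4]
opening: 0.284
```

```bash
python3 st.py
```

```text
12.8 [ -30.9 -121.6  212.4] ang -24.4 R 79.8 F [-4.5 -5.   0.4] tang(lower+) 3.9 rad(out+) 2.2 tq [-0.96  0.27  0.09] 0.284
```

>>> jog_arm(increments="-0.02 -0.25 0.12 0 0 0 -1; -0.02 -0.25 0.12 0 0 0 -1; -0.02 -0.25 0.14 0 0 0 -1; -0.02 -0.24 0.14 0 0 0 -1; -0.02 -0.23 0.15 0 0 0 -1; 0 -0.23 0.16 0 0 0 -1; 0 -0.23 0.16 0 0 0 -1; 0 -0.22 0.18 0 0 0 -1")

```text
clock: 13.6
eef_pos: [526.1, -29.1, 200.8]
tcp_rot: [-3.142, -0.001, 2.025]
contact_force: [-2.1, -0.0, -4.4]
opening: 0.288
```

```bash
python3 st.py; python3 - <<'E'
from h import *
im=r.grab_frame("scene");cv2.imwrite("pics/s9.png",cv2.resize(im[140:320,250:450,::-1],None,fx=3.7,fy=3.7)[:600])
E
```

```text
13.6 [ -49.3 -121.8  200.8] ang -40.0 R 79.8 F [-1.9  0.9 -4.4] tang(lower+) 4.3 rad(out+) -2.2 tq [0.07 0.3  0.06] 0.288
```

View pics/s9.png

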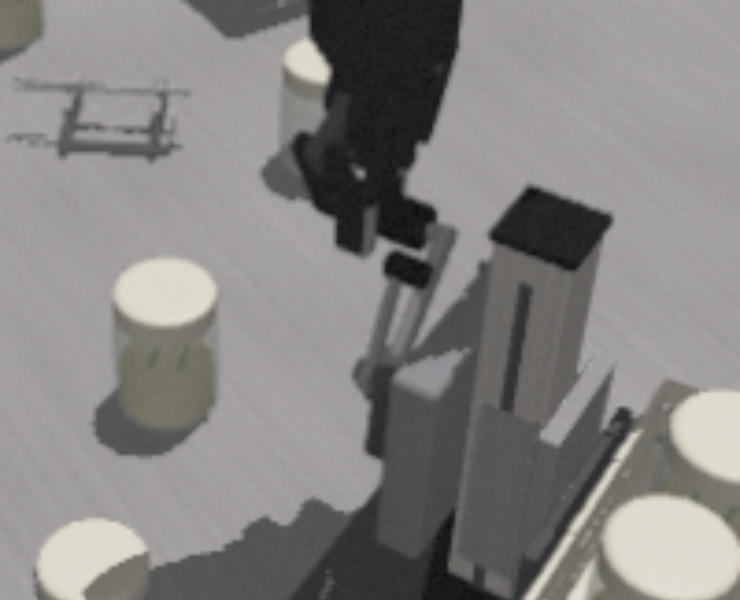

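>>> jog_arm(increments="0 -0.21 0.18 0 0 0 -1; 0 -0.2 0.19 0 0 0 -1; 0 -0.2 0.19 0 0 0 -1; 0 -0.2 0.2 0 0 0 -1; 0 -0.18 0.21 0 0 0 -1; 0 -0.18 0.22 0 0 0 -1; 0 -0.17 0.22 0 0 0 -1; 0 0 0 0 0 0 -1")

```text
clock: 14.45
eef_pos: [514.4, -35.0, 186.7]
tcp_rot: [3.141, -0.0, 2.025]
contact_force: [0.9, 5.9, -8.0]
opening: 0.284
```

```bash
python3 st.py; python3 - <<'E'
from h import *
c=cam("scene");ORG[0]+=2
im=r.grab_frame("scene");cv2.imwrite("pics/s10f.png",im[:,:,::-1]);t=im[:,:,::-1];x0,y0,f=350,240,8
im=cv2.resize(t[y0:y0+72,x0:x0+90],None,fx=f,fy=f,interpolation=cv2.INTER_CUBIC)
im=np.clip(im.astype(float)*1.8,0,255).astype(np.uint8)
cv2.imwrite("pics/s10.png",im)
E
python3 arc.py -54 50 1
```

```text
14.45 [ -62.4 -122.   186.7] ang -53.9 R 79.8 F [ 3.4  4.9 -8. ] tang(lower+) 4.4 rad(out+) -7.4 tq [ 0.82 -0.06  0.03] 0.284
0 -0.08 0.11 0 0 0 -1; 0 -0.08 0.12 0 0 0 -1; 0 -0.08 0.12 0 0 0 -1; 0 -0.07 0.11 0 0 0 -1; 0 -0.08 0.12 0 0 0 -1; 0 -0.07 0.12 0 0 0 -1; 0 -0.06 0.12 0 0 0 -1; 0 -0.07 0.13 0 0 0 -1
0 -0.07 0.12 0 0 0 -1; 0 -0.06 0.13 0 0 0 -1; 0 -0.06 0.12 0 0 0 -1; 0 -0.06 0.13 0 0 0 -1; 0 -0.05 0.13 0 0 0 -1; 0 -0.06 0.13 0 0 0 -1; 0 -0.05 0.13 0 0 0 -1; 0 -0.05 0.13 0 0 0 -1
0 -0.04 0.13 0 0 0 -1; 0 -0.05 0.13 0 0 0 -1; 0 -0.04 0.13 0 0 0 -1; 0 -0.04 0.14 0 0 0 -1; 0 -0.04 0.13 0 0 0 -1; 0 -0.03 0.14 0 0 0 -1; 0 -0.03 0.13 0 0 0 -1; 0 -0.03 0.14 0 0 0 -1
0 -0.03 0.14 0 0 0 -1; 0 -0.03 0.13 0 0 0 -1; 0 -0.02 0.14 0 0 0 -1; 0 -0.02 0.14 0 0 0 -1; 0 -0.02 0.14 0 0 0 -1; 0 -0.01 0.14 0 0 0 -1; 0 -0.02 0.14 0 0 0 -1; 0 -0.01 0.13 0 0 0 -1
0 -0.01 0.14 0 0 0 -1; 0 -0 0.14 0 0 0 -1; 0 -0.01 0.14 0 0 0 -1; 0 0 0.14 0 0 0 -1; 0 0 0.14 0 0 0 -1; 0 0.01 0.14 0 0 0 -1; 0 0 0.14 0 0 0 -1; 0 0.01 0.14 0 0 0 -1
0 0.01 0.14 0 0 0 -1; 0 0.02 0.14 0 0 0 -1; 0 0.01 0.14 0 0 0 -1; 0 0.02 0.14 0 0 0 -1; 0 0.02 0.13 0 0 0 -1; 0 0.02 0.14 0 0 0 -1; 0 0.03 0.14 0 0 0 -1; 0 0.03 0.14 0 0 0 -1
0 0.03 0.13 0 0 0 -1; 0 0.03 0.14 0 0 0 -1
```

View pics/s10.png

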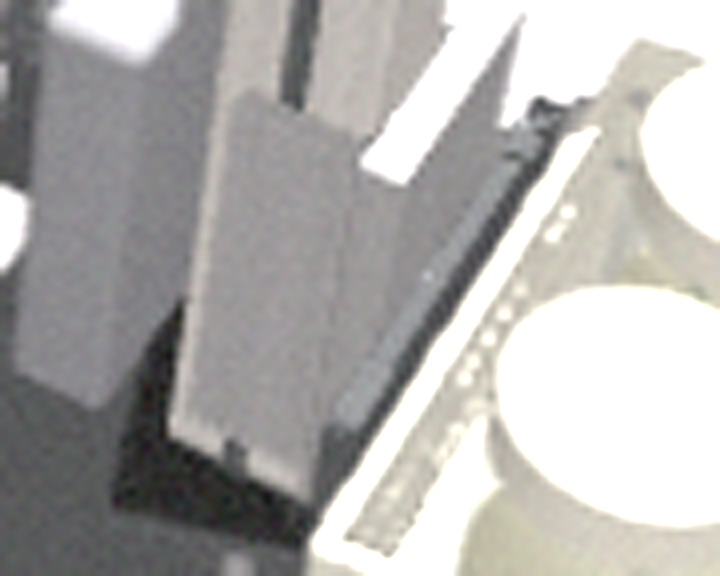

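>>> jog_arm(increments="0.02 -0.06 0.11 0 0 0 -1; 0.02 -0.06 0.11 0 0 0 -1; 0.02 -0.06 0.11 0 0 0 -1; 0.02 -0.05 0.11 0 0 0 -1; 0 -0.06 0.11 0 0 0 -1; 0 -0.05 0.12 0 0 0 -1; 0 -0.04 0.12 0 0 0 -1; 0 -0.05 0.12 0 0 0 -1")

```text
clock: 15.3
eef_pos: [509.6, -37.3, 177.9]
tcp_rot: [-3.14, 0.001, 2.025]
contact_force: [-4.9, -5.9, -1.2]
opening: 0.283
```

```bash
sed -i 's/p\[0\]-2,p\[2\]-139.7/p[0]-3.6,p[2]-140.5/g' st.py; python3 st.py
```

```text
15.3 [ -67.7 -121.9  177.9] ang -62.3 R 80.5 F [-7.  -3.1 -1.2] tang(lower+) 4.3 rad(out+) 5.7 tq [-0.9   0.62  0.05] 0.283
```

>>> jog_arm(increments="-0.01 -0.03 0.03 0 0 0 -1; -0.01 -0.03 0.03 0 0 0 -1; -0.01 -0.03 0.04 0 0 0 -1; 0 -0.03 0.04 0 0 0 -1; 0 0 0 0 0 0 -1; 0 0 0 0 0 0 -1; 0 0 0 0 0 0 -1; 0 0 0 0 0 0 -1")

```text
clock: 16.1
eef_pos: [508.9, -37.6, 176.5]
tcp_rot: [-3.141, 0.0, 2.025]
contact_force: [-4.0, -4.1, -2.9]
opening: 0.288
```

```bash
python3 st.py
```

```text
16.1 [ -68.5 -121.9  176.5] ang -63.5 R 80.6 F [-5.4 -1.9 -2.9] tang(lower+) 5.0 rad(out+) 3.5 tq [-0.7   0.48  0.06] 0.288
```

>>> jog_arm(increments="0 -0.02 0.04 0 0 0 -1; 0 -0.02 0.04 0 0 0 -1; 0 -0.02 0.04 0 0 0 -1; 0 -0.02 0.04 0 0 0 -1; 0 0 0 0 0 0 -1; 0 0 0 0 0 0 -1; 0 0 0 0 0 0 -1; 0 0 0 0 0 0 -1")

```text
clock: 16.9
eef_pos: [508.1, -38.0, 174.9]
tcp_rot: [-3.141, 0.0, 2.025]
contact_force: [-3.2, -4.0, -3.0]
opening: 0.285
```

```bash
python3 st.py
```

```text
16.9 [ -69.3 -122.   174.9] ang -64.8 R 80.6 F [-4.6 -2.3 -3. ] tang(lower+) 4.7 rad(out+) 2.9 tq [-0.63  0.45  0.08] 0.285
```

>>> jog_arm(increments="0 -0.02 0.04 0 0 0 -1; 0 -0.02 0.04 0 0 0 -1; 0 -0.02 0.04 0 0 0 -1; 0 -0.02 0.04 0 0 0 -1; 0 0 0 0 0 0 -1; 0 0 0 0 0 0 -1; 0 0 0 0 0 0 -1; 0 0 0 0 0 0 -1")

```text
clock: 17.7
eef_pos: [507.4, -38.4, 173.3]
tcp_rot: [-3.141, 0.0, 2.025]
contact_force: [-2.3, -4.8, -2.8]
opening: 0.286
```

```bash
python3 st.py; python3 - <<'E'
from h import *
im=r.grab_frame("scene");cv2.imwrite("pics/s11f.png",im[:,:,::-1]);t=im[:,:,::-1];x0,y0,f=360,270,16
im=cv2.resize(t[y0:y0+37,x0:x0+45],None,fx=f,fy=f,interpolation=cv2.INTER_CUBIC)
im=np.clip(im.astype(float)*1.8,0,255).astype(np.uint8)
cv2.imwrite("pics/s11.png",im)
E
```

```text
17.7 [ -70.1 -122.   173.3] ang -66.0 R 80.7 F [-4.2 -3.3 -2.8] tang(lower+) 4.2 rad(out+) 2.7 tq [-0.66  0.46  0.08] 0.286
```

View pics/s11.png

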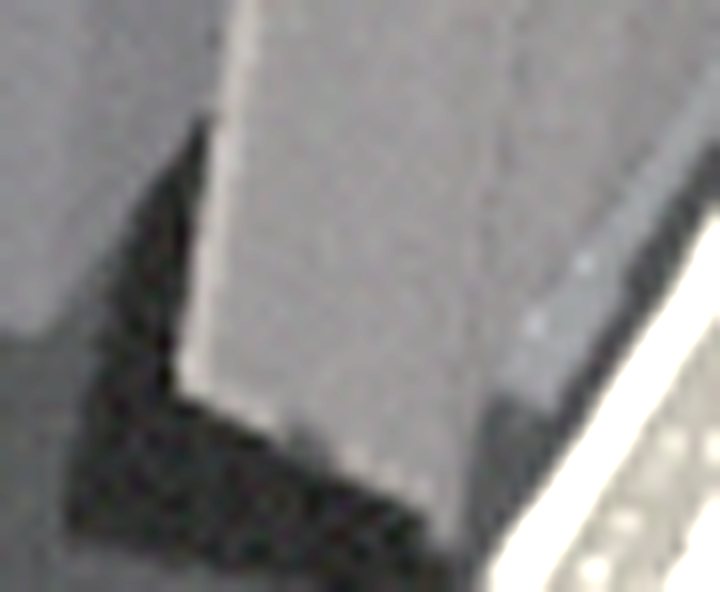

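>>> jog_arm(increments="-0.01 -0.02 0.04 0 0 0 -1; -0.01 -0.02 0.04 0 0 0 -1; -0.01 -0.02 0.04 0 0 0 -1; 0 -0.02 0.05 0 0 0 -1; 0 0 0 0 0 0 -1; 0 0 0 0 0 0 -1; 0 0 0 0 0 0 -1; 0 0 0 0 0 0 -1")

```text
clock: 18.55
eef_pos: [506.8, -38.7, 171.5]
tcp_rot: [-3.141, -0.0, 2.025]
contact_force: [-3.3, -4.6, -3.4]
opening: 0.287
```

```bash
python3 st.py
```

```text
18.55 [ -70.9 -122.   171.5] ang -67.4 R 80.7 F [-5.  -2.6 -3.4] tang(lower+) 5.1 rad(out+) 3.3 tq [-0.56  0.61  0.05] 0.287
```

>>> jog_arm(increments="0 -0.02 0.04 0 0 0 -1; 0 -0.02 0.04 0 0 0 -1; 0 -0.02 0.04 0 0 0 -1; 0 -0.02 0.05 0 0 0 -1; 0 0 0 0 0 0 -1; 0 0 0 0 0 0 -1; 0 0 0 0 0 0 -1; 0 0 0 0 0 0 -1")

```text
clock: 19.35
eef_pos: [506.1, -39.0, 169.8]
tcp_rot: [-3.141, -0.0, 2.025]
contact_force: [-3.9, -4.2, -3.3]
opening: 0.285
```

```bash
python3 st.py
```

```text
19.35 [ -71.6 -122.   169.8] ang -68.7 R 80.7 F [-5.3 -2.  -3.3] tang(lower+) 5.0 rad(out+) 3.8 tq [-0.53  0.56  0.06] 0.285
```

>>> jog_arm(increments="0 -0.02 0.04 0 0 0 -1; 0 -0.02 0.04 0 0 0 -1; 0 -0.02 0.04 0 0 0 -1; 0 -0.02 0.05 0 0 0 -1; 0 0 0 0 0 0 -1; 0 0 0 0 0 0 -1; 0 0 0 0 0 0 -1; 0 0 0 0 0 0 -1")

```text
clock: 20.15
eef_pos: [505.5, -39.3, 168.1]
tcp_rot: [-3.141, -0.0, 2.025]
contact_force: [-3.7, -4.0, -2.4]
opening: 0.284
```

```bash
python3 st.py
```

```text
20.15 [ -72.2 -122.   168.1] ang -70.0 R 80.7 F [-5.1 -1.9 -2.4] tang(lower+) 4.0 rad(out+) 4.0 tq [-0.51  0.48  0.01] 0.284
```

>>> jog_arm(increments="0 -0.02 0.04 0 0 0 -1; 0 -0.02 0.04 0 0 0 -1; 0 -0.02 0.04 0 0 0 -1; 0 -0.02 0.04 0 0 0 -1; 0 0 0 0 0 0 -1; 0 0 0 0 0 0 -1; 0 0 0 0 0 0 -1; 0 0 0 0 0 0 -1")

```text
clock: 20.95
eef_pos: [505.1, -39.6, 166.7]
tcp_rot: [3.142, -0.0, 2.025]
contact_force: [-3.4, -2.6, -4.2]
opening: 0.286
```

```bash
python3 st.py
```

```text
20.95 [ -72.8 -122.   166.7] ang -71.1 R 80.8 F [-4.2 -0.8 -4.2] tang(lower+) 5.3 rad(out+) 2.6 tq [-0.42  0.49  0.08] 0.286
```

>>> jog_arm(increments="0 -0.02 0.04 0 0 0 -1; 0 -0.02 0.05 0 0 0 -1; 0 -0.01 0.04 0 0 0 -1; 0 -0.01 0.05 0 0 0 -1; 0 0 0 0 0 0 -1; 0 0 0 0 0 0 -1; 0 0 0 0 0 0 -1; 0 0 0 0 0 0 -1")

```text
clock: 21.75
eef_pos: [504.5, -39.8, 164.9]
tcp_rot: [-3.142, -0.0, 2.025]
contact_force: [-3.0, -2.3, -4.1]
opening: 0.288
```

```bash
python3 st.py
```

```text
21.75 [ -73.4 -122.   164.9] ang -72.5 R 80.8 F [-3.8 -0.8 -4.1] tang(lower+) 5.0 rad(out+) 2.4 tq [-0.34  0.36  0.05] 0.288
```

>>> jog_arm(increments="0 -0.01 0.04 0 0 0 -1; 0 -0.02 0.05 0 0 0 -1; 0 -0.01 0.04 0 0 0 -1; 0 -0.01 0.05 0 0 0 -1; 0 0 0 0 0 0 -1; 0 0 0 0 0 0 -1; 0 0 0 0 0 0 -1; 0 0 0 0 0 0 -1")

```text
clock: 22.55
eef_pos: [504.0, -40.1, 163.1]
tcp_rot: [-3.141, -0.0, 2.025]
contact_force: [-3.9, -1.8, -3.8]
opening: 0.284
```

```bash
python3 st.py
```

```text
22.55 [ -74.  -122.   163.1] ang -73.8 R 80.8 F [-4.3  0.1 -3.8] tang(lower+) 4.9 rad(out+) 3.1 tq [-0.36  0.5   0.04] 0.284
```

>>> jog_arm(increments="0 -0.01 0.04 0 0 0 -1; 0 -0.02 0.05 0 0 0 -1; 0 -0.01 0.04 0 0 0 -1; 0 -0.01 0.05 0 0 0 -1; 0 0 0 0 0 0 -1; 0 0 0 0 0 0 -1; 0 0 0 0 0 0 -1; 0 0 0 0 0 0 -1")

```text
clock: 23.35
eef_pos: [503.5, -40.3, 161.2]
tcp_rot: [-3.141, -0.0, 2.025]
contact_force: [-3.7, -2.8, -3.6]
opening: 0.286
```

```bash
python3 st.py
```

```text
23.35 [ -74.5 -122.   161.2] ang -75.1 R 80.8 F [-4.6 -0.9 -3.6] tang(lower+) 4.7 rad(out+) 3.5 tq [-0.44  0.59  0.05] 0.286
```

>>> jog_arm(increments="0 -0.01 0.04 0 0 0 -1; 0 -0.02 0.05 0 0 0 -1; 0 -0.01 0.04 0 0 0 -1; 0 -0.01 0.04 0 0 0 -1; 0 0 0 0 0 0 -1; 0 0 0 0 0 0 -1; 0 0 0 0 0 0 -1; 0 0 0 0 0 0 -1")

```text
clock: 24.15
eef_pos: [503.1, -40.5, 159.6]
tcp_rot: [-3.142, -0.0, 2.025]
contact_force: [-3.6, -2.9, -4.1]
opening: 0.288
```

```bash
python3 st.py
```

```text
24.15 [ -74.9 -122.   159.6] ang -76.4 R 80.8 F [-4.6 -1.1 -4.1] tang(lower+) 5.1 rad(out+) 3.5 tq [-0.46  0.57  0.06] 0.288
```

>>> jog_arm(increments="0 -0.01 0.04 0 0 0 -1; 0 -0.01 0.05 0 0 0 -1; 0 -0.01 0.04 0 0 0 -1; 0 -0.01 0.04 0 0 0 -1; 0 0 0 0 0 0 -1; 0 0 0 0 0 0 -1; 0 0 0 0 0 0 -1; 0 0 0 0 0 0 -1")

```text
clock: 24.95
eef_pos: [502.8, -40.7, 157.9]
tcp_rot: [-3.142, -0.0, 2.025]
contact_force: [-4.6, -4.0, -3.4]
opening: 0.282
```

```bash
python3 st.py
```

```text
24.95 [ -75.4 -122.   157.9] ang -77.6 R 80.9 F [-5.9 -1.6 -3.4] tang(lower+) 4.6 rad(out+) 5.1 tq [-0.46  0.6   0.06] 0.282
```

>>> jog_arm(increments="0 -0.01 0.04 0 0 0 -1; 0 -0.02 0.05 0 0 0 -1; 0 -0.01 0.04 0 0 0 -1; 0 -0.01 0.04 0 0 0 -1; 0 0 0 0 0 0 -1; 0 0 0 0 0 0 -1; 0 0 0 0 0 0 -1; 0 0 0 0 0 0 -1")

```text
clock: 25.75
eef_pos: [502.4, -40.9, 156.2]
tcp_rot: [3.141, 0.0, 2.025]
contact_force: [-3.4, -3.0, -4.4]
opening: 0.288
```

```bash
python3 st.py
```

```text
25.75 [ -75.8 -122.   156.2] ang -78.8 R 80.9 F [-4.4 -1.2 -4.4] tang(lower+) 5.1 rad(out+) 3.5 tq [-0.33  0.44  0.05] 0.288
```

>>> jog_arm(increments="0 -0.01 0.04 0 0 0 -1; 0 -0.01 0.05 0 0 0 -1; 0 -0.01 0.04 0 0 0 -1; 0 -0.01 0.04 0 0 0 -1; 0 0 0 0 0 0 -1; 0 0 0 0 0 0 -1; 0 0 0 0 0 0 -1; 0 0 0 0 0 0 -1")

```text
clock: 26.55
eef_pos: [502.1, -41.0, 154.5]
tcp_rot: [3.141, -0.0, 2.025]
contact_force: [-2.3, -0.8, -5.4]
opening: 0.282
```

```bash
python3 st.py
```

```text
26.55 [ -76.1 -122.   154.5] ang -80.0 R 80.9 F [-2.4  0.3 -5.4] tang(lower+) 5.7 rad(out+) 1.5 tq [-0.2   0.28  0.05] 0.282
```

>>> jog_arm(increments="0 -0.01 0.04 0 0 0 -1; 0 -0.01 0.05 0 0 0 -1; 0 0 0.04 0 0 0 -1; 0 -0.01 0.04 0 0 0 -1; 0 0 0 0 0 0 -1; 0 0 0 0 0 0 -1; 0 0 0 0 0 0 -1; 0 0 0 0 0 0 -1")

```text
clock: 27.35
eef_pos: [501.8, -41.2, 152.8]
tcp_rot: [3.141, 0.0, 2.025]
contact_force: [-1.4, -0.1, -5.5]
opening: 0.285
```

```bash
python3 st.py
```

```text
27.35 [ -76.4 -122.   152.8] ang -81.3 R 81.0 F [-1.3  0.5 -5.5] tang(lower+) 5.6 rad(out+) 0.5 tq [-0.15  0.14  0.03] 0.285
```

>>> jog_arm(increments="0 -0.01 0.04 0 0 0 -1; 0 0 0.05 0 0 0 -1; 0 0 0.04 0 0 0 -1; 0 0 0.04 0 0 0 -1; 0 0 0 0 0 0 -1; 0 0 0 0 0 0 -1; 0 0 0 0 0 0 -1; 0 0 0 0 0 0 -1")

```text
clock: 28.15
eef_pos: [501.6, -41.3, 151.1]
tcp_rot: [-3.141, 0.0, 2.025]
contact_force: [-2.4, -1.6, -5.9]
opening: 0.281
```

```bash
python3 st.py
```

```text
28.15 [ -76.7 -122.   151.1] ang -82.5 R 81.0 F [-2.8 -0.4 -5.9] tang(lower+) 6.3 rad(out+) 2.0 tq [-0.17  0.22  0.09] 0.281
```

>>> jog_arm(increments="0 -0.01 0.04 0 0 0 -1; 0 0 0.05 0 0 0 -1; 0 -0.01 0.04 0 0 0 -1; 0 0 0.04 0 0 0 -1; 0 0 0 0 0 0 -1; 0 0 0 0 0 0 -1; 0 0 0 0 0 0 -1; 0 0 0 0 0 0 -1")

```text
clock: 28.95
eef_pos: [501.4, -41.4, 149.4]
tcp_rot: [-3.141, -0.0, 2.025]
contact_force: [-2.3, -1.7, -4.8]
opening: 0.287
```

```bash
python3 st.py
```

```text
28.95 [ -76.9 -122.   149.4] ang -83.7 R 81.0 F [-2.8 -0.5 -4.8] tang(lower+) 5.1 rad(out+) 2.3 tq [-0.31  0.3   0.06] 0.287
```

>>> jog_arm(increments="0 -0.01 0.04 0 0 0 -1; 0 0 0.05 0 0 0 -1; 0 0 0.04 0 0 0 -1; 0 0 0.04 0 0 0 -1; 0 0 0 0 0 0 -1; 0 0 0 0 0 0 -1; 0 0 0 0 0 0 -1; 0 0 0 0 0 0 -1")

```text
clock: 29.75
eef_pos: [501.2, -41.5, 147.6]
tcp_rot: [-3.141, -0.0, 2.025]
contact_force: [-4.1, -3.9, -4.5]
opening: 0.285
```

```bash
python3 st.py
```

```text
29.75 [ -77.1 -122.   147.6] ang -84.9 R 81.0 F [-5.4 -1.7 -4.5] tang(lower+) 4.9 rad(out+) 5.0 tq [-0.54  0.48  0.07] 0.285
```

>>> jog_arm(increments="0 -0.01 0.04 0 0 0 -1; 0 0 0.05 0 0 0 -1; 0 -0.01 0.04 0 0 0 -1; 0 0 0.04 0 0 0 -1; 0 0 0 0 0 0 -1; 0 0 0 0 0 0 -1; 0 0 0 0 0 0 -1; 0 0 0 0 0 0 -1")

```text
clock: 30.55
eef_pos: [501.1, -41.5, 145.9]
tcp_rot: [-3.141, -0.0, 2.025]
contact_force: [-3.5, -3.7, -4.6]
opening: 0.286
```

```bash
python3 st.py; python3 - <<'E'
from h import *
im=r.grab_frame("scene");t=im[:,:,::-1];x0,y0,f=360,270,16
im=cv2.resize(t[y0:y0+37,x0:x0+45],None,fx=f,fy=f,interpolation=cv2.INTER_CUBIC)
im=np.clip(im.astype(float)*1.8,0,255).astype(np.uint8)
cv2.imwrite("pics/s12.png",im)
E
```

```text
30.55 [ -77.2 -122.   145.9] ang -86.2 R 81.0 F [-4.7 -1.8 -4.6] tang(lower+) 4.9 rad(out+) 4.4 tq [-0.66  0.49  0.04] 0.286
```

View pics/s12.png

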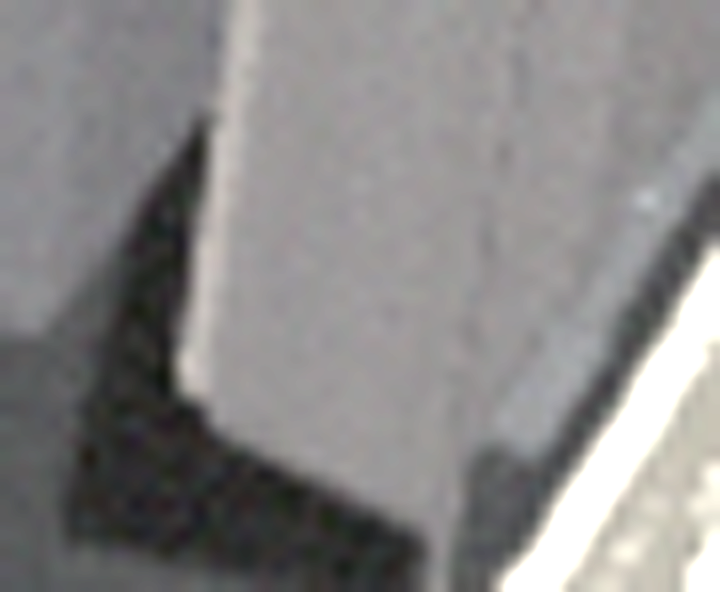

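>>> jog_arm(increments="0 -0.01 0.04 0 0 0 -1; 0 0 0.05 0 0 0 -1; 0 0 0.04 0 0 0 -1; 0 0 0.04 0 0 0 -1; 0 0 0 0 0 0 -1; 0 0 0 0 0 0 -1; 0 0 0 0 0 0 -1; 0 0 0 0 0 0 -1")

```text
clock: 31.4
eef_pos: [501.0, -41.6, 144.2]
tcp_rot: [-3.141, -0.0, 2.025]
contact_force: [-3.1, -4.3, -4.2]
opening: 0.285
```

```bash
python3 st.py
```

```text
31.4 [ -77.3 -122.   144.2] ang -87.4 R 81.0 F [-4.7 -2.5 -4.2] tang(lower+) 4.4 rad(out+) 4.5 tq [-0.64  0.52  0.12] 0.285
```

>>> jog_arm(increments="0 -0.01 0.04 0 0 0 -1; 0 0 0.05 0 0 0 -1; 0 0 0.04 0 0 0 -1; 0 0 0.04 0 0 0 -1; 0 0 0 0 0 0 -1; 0 0 0 0 0 0 -1; 0 0 0 0 0 0 -1; 0 0 0 0 0 0 -1")

```text
clock: 32.2
eef_pos: [500.9, -41.6, 142.5]
tcp_rot: [-3.141, -0.0, 2.025]
contact_force: [-3.1, -3.3, -4.7]
opening: 0.288
```

```bash
python3 st.py
```

```text
32.2 [ -77.4 -122.   142.5] ang -88.6 R 81.0 F [-4.2 -1.6 -4.7] tang(lower+) 4.8 rad(out+) 4.1 tq [-0.63  0.51  0.08] 0.288
```

>>> jog_arm(increments="0 0 0.04 0 0 0 -1; 0 0 0.05 0 0 0 -1; 0 0 0.04 0 0 0 -1; 0 0 0.04 0 0 0 -1; 0 0 0 0 0 0 -1; 0 0 0 0 0 0 -1; 0 0 0 0 0 0 -1; 0 0 0 0 0 0 -1")

```text
clock: 33.0
eef_pos: [500.9, -41.6, 140.8]
tcp_rot: [-3.141, -0.0, 2.025]
contact_force: [-3.1, -3.7, -5.1]
opening: 0.285
```

```bash
python3 st.py
```

```text
33.0 [ -77.5 -122.   140.8] ang -89.8 R 81.1 F [-4.4 -2.  -5.1] tang(lower+) 5.1 rad(out+) 4.4 tq [-0.67  0.53  0.04] 0.285
```

>>> jog_arm(increments="0 0 0.04 0 0 0 -1; 0 0 0.05 0 0 0 -1; 0 0 0.04 0 0 0 -1; 0 0 0.04 0 0 0 -1; 0 0 0 0 0 0 -1; 0 0 0 0 0 0 -1; 0 0 0 0 0 0 -1; 0 0 0 0 0 0 -1")

```text
clock: 33.8
eef_pos: [500.9, -41.6, 139.1]
tcp_rot: [-3.141, -0.0, 2.025]
contact_force: [-3.5, -3.7, -4.2]
opening: 0.282
```

```bash
python3 st.py
```

```text
33.8 [ -77.4 -122.   139.1] ang -91.0 R 81.1 F [-4.8 -1.8 -4.2] tang(lower+) 4.2 rad(out+) 4.9 tq [-0.62  0.53  0.07] 0.282
```

>>> jog_arm(increments="0 0 0.04 0 0 0 -1; 0 0 0.05 0 0 0 -1; 0 0 0.04 0 0 0 -1; 0 0 0.04 0 0 0 -1; 0 0 0 0 0 0 -1; 0 0 0 0 0 0 -1; 0 0 0 0 0 0 -1; 0 0 0 0 0 0 -1")

```text
clock: 34.6
eef_pos: [500.9, -41.6, 137.4]
tcp_rot: [-3.141, -0.0, 2.025]
contact_force: [-3.5, -3.7, -5.1]
opening: 0.283
```

```bash
python3 st.py
```

```text
34.6 [ -77.4 -122.   137.4] ang -92.2 R 81.1 F [-4.8 -1.8 -5.1] tang(lower+) 4.9 rad(out+) 5.0 tq [-0.62  0.49  0.06] 0.283
```

>>> jog_arm(increments="0 0 0.04 0 0 0 -1; 0 0 0.05 0 0 0 -1; 0 0 0.04 0 0 0 -1; 0 0 0.04 0 0 0 -1; 0 0 0 0 0 0 -1; 0 0 0 0 0 0 -1; 0 0 0 0 0 0 -1; 0 0 0 0 0 0 -1")

```text
clock: 35.4
eef_pos: [501.0, -41.6, 135.8]
tcp_rot: [-3.142, -0.0, 2.025]
contact_force: [-3.0, -3.9, -5.0]
opening: 0.286
```

```bash
python3 st.py
```

```text
35.4 [ -77.3 -122.   135.8] ang -93.3 R 81.1 F [-4.4 -2.2 -5. ] tang(lower+) 4.7 rad(out+) 4.7 tq [-0.53  0.51  0.02] 0.286
```

>>> jog_arm(increments="0 0 0.04 0 0 0 -1; 0 0 0.05 0 0 0 -1; 0 0 0.04 0 0 0 -1; 0 0 0.04 0 0 0 -1; 0 0 0 0 0 0 -1; 0 0 0 0 0 0 -1; 0 0 0 0 0 0 -1; 0 0 0 0 0 0 -1")

```text
clock: 36.2
eef_pos: [501.1, -41.5, 134.3]
tcp_rot: [3.141, 0.0, 2.025]
contact_force: [-4.2, -3.1, -2.7]
opening: 0.285
```

```bash
python3 st.py
```

```text
36.2 [ -77.2 -122.   134.3] ang -94.4 R 81.1 F [-5.1 -0.9 -2.7] tang(lower+) 2.3 rad(out+) 5.3 tq [-0.54  0.61  0.05] 0.285
```

>>> jog_arm(increments="0 0 0.02 0 0 0 -1; 0 0 0.02 0 0 0 -1; 0 0 0.02 0 0 0 -1; 0 0 0 0 0 0 -1; 0 0 0 0 0 0 -1; 0 0 0 0 0 0 -1; 0 0 0 0 0 0 -1; 0 0 0 0 0 0 -1")

```text
clock: 37.0
eef_pos: [501.1, -41.6, 133.8]
tcp_rot: [3.141, 0.0, 2.025]
contact_force: [-3.9, -2.7, -1.8]
opening: 0.281
```

```bash
python3 st.py
```

```text
37.0 [ -77.2 -122.1  133.8] ang -94.8 R 81.1 F [-4.7 -0.8 -1.8] tang(lower+) 1.4 rad(out+) 4.8 tq [-0.53  0.62  0.03] 0.281
```

>>> jog_arm(increments="0 0 0.02 0 0 0 -1; 0 0 0.02 0 0 0 -1; 0 0 0.02 0 0 0 -1; 0 0 0 0 0 0 -1; 0 0 0 0 0 0 -1; 0 0 0 0 0 0 -1; 0 0 0 0 0 0 -1; 0 0 0 0 0 0 -1")

```text
clock: 37.8
eef_pos: [501.2, -41.5, 133.3]
tcp_rot: [3.141, 0.0, 2.025]
contact_force: [-3.7, -2.7, -0.6]
opening: 0.287
```

```bash
python3 st.py
```

```text
37.8 [ -77.1 -122.   133.3] ang -95.1 R 81.1 F [-4.5 -0.8 -0.6] tang(lower+) 0.2 rad(out+) 4.6 tq [-0.5   0.61  0.07] 0.287
```

>>> jog_arm(increments="0 0 0.01 0 0 0 -1; 0 0 0.01 0 0 0 -1; 0 0 0 0 0 0 -1; 0 0 0 0 0 0 -0.4; 0 0 0 0 0 0 0; 0 0 0 0 0 0 0.4; 0 0 0 0 0 0 0.7; 0 0 0 0 0 0 1")

```text
clock: 38.6
eef_pos: [501.6, -41.5, 133.0]
tcp_rot: [3.141, 0.0, 2.025]
contact_force: [-0.3, -0.7, -0.5]
opening: 0.958
```

>>> jog_arm(increments="0 0 0 0 0 0 1; 0 0 0 0 0 0 1; 0 0 0 0 0 0 1; 0 0 0 0 0 0 1; 0 0 0 0 0 0 1; 0 0 0 0 0 0 1; 0 0 0 0 0 0 1; 0 0 0 0 0 0 1")

```text
clock: 39.4
eef_pos: [501.0, -41.6, 132.7]
tcp_rot: [3.142, 0.0, 2.025]
contact_force: [-0.0, 0.6, -1.4]
opening: 1.004
```

```bash
python3 st.py; python3 - <<'E'
from h import *
im=r.grab_frame("scene");cv2.imwrite("pics/s13.png",cv2.resize(im[140:300,250:450,::-1],None,fx=3.7,fy=3.7))
im=r.grab_frame("wrist");cv2.imwrite("pics/w13.png",im[:,:,::-1])
E
```

```text
39.4 [ -77.3 -122.   132.7] ang -95.5 R 81.3 F [ 0.2  0.6 -1.4] tang(lower+) 1.4 rad(out+) -0.1 tq [-0.01 -0.   -0.04] 1.004
```

View pics/s13.png

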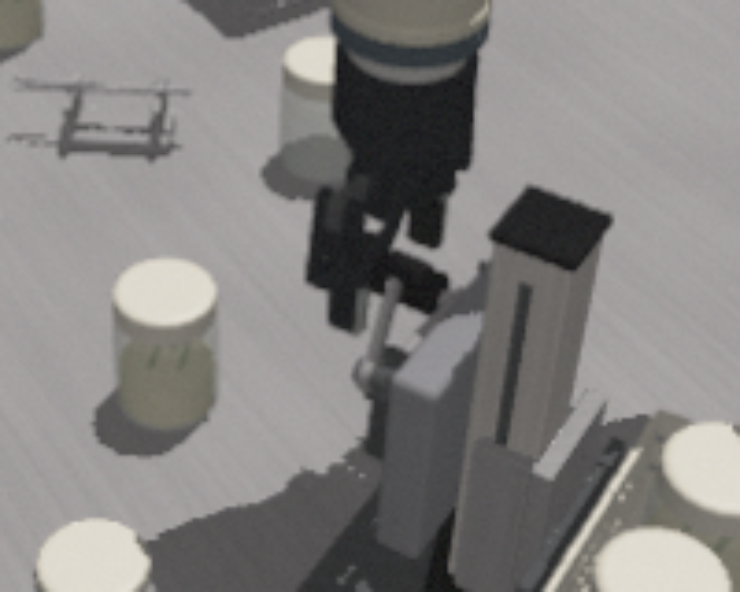

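View pics/w13.png

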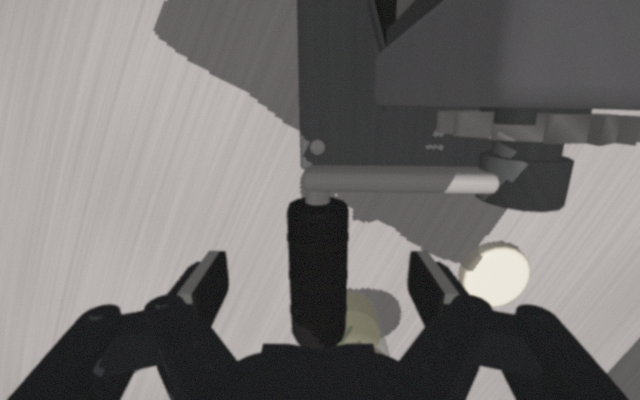

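>>> jog_arm(increments="0 0 -2 0 0 0 1; 0 0 -2.5 0 0 0 1; 0 0 -2.5 0 0 0 1; 0 0 -2.5 0 0 0 1; 0 0 -2.5 0 0 0 1; 0 0 -2 0 0 0 1; 0 0 -1 0 0 0 1; 0 0 0 0 0 0 1")

```text
clock: 40.3
eef_pos: [501.6, -41.6, 283.8]
tcp_rot: [3.14, 0.001, 2.025]
contact_force: [-0.6, 0.8, 0.1]
opening: 0.999
```

>>> jog_arm(increments="-3 0 -2 0 0 0 1; -3 0 -2 0 0 0 1; -3 0 -1 0 0 0 1; -3 0 0 0 0 0 1; 0 0 0 0 0 0 1; 0 0 0 0 0 0 1; 0 0 0 0 0 0 1; 0 0 0 0 0 0 1")

```text
clock: 41.1
eef_pos: [553.1, -148.5, 332.2]
tcp_rot: [-3.141, -0.001, 2.026]
contact_force: [0.8, 0.2, 0.8]
opening: 1.0
```

```bash
python3 st.py; python3 - <<'E'
from h import *
im=r.grab_frame("scene");cv2.imwrite("pics/s14f.png",im[:,:,::-1]);cv2.imwrite("pics/s14.png",cv2.resize(im[140:300,250:450,::-1],None,fx=3.7,fy=3.7))
im=r.grab_frame("top");cv2.imwrite("pics/t14.png",im[:,:,::-1])
E
```

```text
41.1 [ -77.4 -241.   332.2] ang -22.9 R 208.1 F [ 0.8 -0.2  0.8] tang(lower+) -1.1 rad(out+) 0.4 tq [ 0.04  0.04 -0.01] 1.0
```

View pics/s14.png

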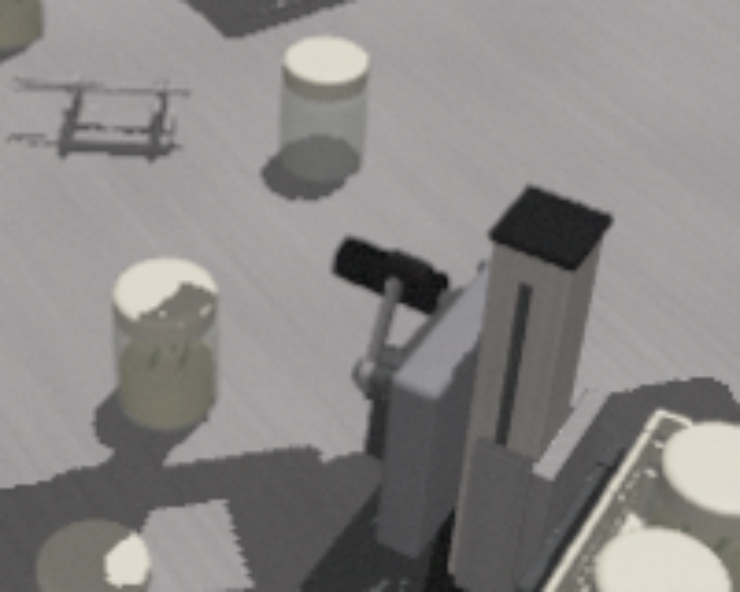

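View pics/t14.png

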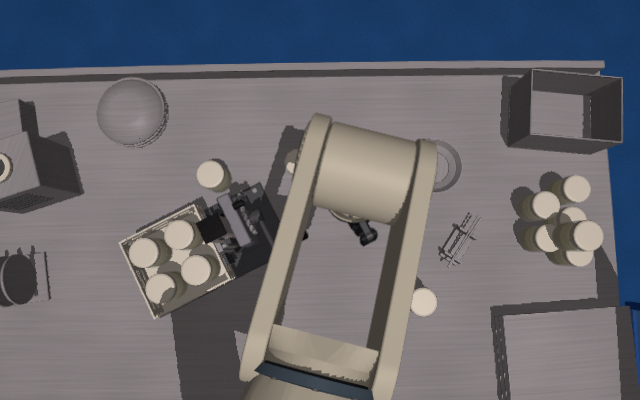

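```bash
python3 -c "
from rig import r
print(r.sense()['contact_force'],r.sense()['qvel'])
print(r.sign_off())"
```

```text
[0.02763353 0.48908561 0.35433098] [-0.00339922 -0.00087626 -0.00513336 -0.00156919  0.00032882 -0.00055197]
the job is handed in; nothing more can be done
None
```

The crate has been lowered onto the stop collar and the job is handed in at about 41 s. The hand-in reported no verdict.

- **Lever and pawl:** I pushed the lever over to its end stop, which answered with about 26 N. I then gripped the crank handle and wound it on about 6°. In the scene picture the pawl foot then sat where it should when clear of the wheel.
- **Lowering:** I eased the crank back at under 10 mm/s of carriage travel by the commanded steps, using small force-checked steps from about 63° past the top. At about 95° the pull dropped from about 5 N to about 0.2 N. I read that as the weight being on the collar, then opened the jaws and backed away.
- **Last checks:** The crank stayed put after release, the lever was still over and the pawl was clear. No force was left at the wrist. The bystanders I could see had not visibly moved; the arm hid jar_a and partly hid the lid and dish in the last top view.
- **Not measured directly:**
  - The collar contact force was judged only from the lost pull at the handle.
  - My picture-based estimates of where it would land disagreed: about 70° at first and 80–94° later, against the 95° found by force.
  - My first estimate of the shaft position was 1–2 mm off. It caused side forces of up to about 7 N at the handle, which I corrected on the way down.

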